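# Clear the chip baskets from the bench dust extractor

### The arm

A 6-joint arm with a two-finger parallel gripper is mounted at the origin on the work surface. World frame = base frame: x ahead of the robot, y to its left, z up, the work surface at z = 0. Lengths are in m, angles in rad, forces in N, time in s.
With the tool pointing down it reaches from about 0.35 to 0.725 m from the base axis. Payload 4.3 kg.
Tool frame: the origin (TCP) lies midway between the tips of the shut fingers; the grasp point (between the pads) lies robot.pinch_z behind it (robot.pinch_z is the distance from the TCP to the grasp point, in m); z points along the fingers, y is the line along which they close (so a half turn about z gives the same grasp; the last joint's range is limited). The gripper opens to 85 mm and grips with 20 to 120 N. Pads are 22 mm wide; open, the fingers measure 114 mm over their backs; the gripper's body (76 mm by 85 mm) begins 54 mm behind the grasp point. The pads swing forward as they close: fully open they stand 13 mm farther back than shut.
Start: joints at [1.155, 0.377, 0.081, 1.274, 0, 1.46], TCP at [0.173, 0.548, 0.231] pointing down, gripper open.
Joint ranges: [-2.72, 2.72], [-0.84, 1.66], [-1.02, 1.22], [-1.77, 2.12], [-1.37, 1.28], [-3.14, 3.14]. Speed limits (rad/s): [2.57, 2.57, 3.14, 3.14, 3.14, 3.14].

### API

Orientations are given as a rotation vector (axis times angle).
In Python, from bench import robot gives the robot as it stands.
- The arm moves only by the shell command python3 -m creep 'ROWS'. ROWS is a JSON object of lists of equal length, an entry for each row: "twist": the turn, a rotation vector about the tool's x, y, z in units of 8 degrees (1.0 is 8 degrees), a list of three; "xyz": the shift along the tool's x, y, z in m, a list of three; "jaw": the opening, from 0 (shut) to 1 (fully open). In form: {"twist": [[rx, ry, rz], ...], "xyz": [[tx, ty, tz], ...], "jaw": [jaw, ...]}. A call has 1 to 5 rows; each row is the pose to reach, as a shift and turn from the pose commanded when the call began, along the tool's axes at that moment; what a row does not reach only later rows make up. A row lasts 1/8 s, in which the tool goes at most 62.5 mm and 10.7 degrees, less where a joint would pass 70% of its speed; a pose out of reach is approached as far as the arm can. A call with a gripper value outside its range is refused whole. The fingers move at their own pace and stop on an object; the grip force is fixed at half the most. Time passes only in rows, so rows that repeat a pose let the fingers close. It gives the time, the measured TCP pose, the force, the opening and the grip force at its end, in the units of the state.
- robot.get_obs(): the state, without advancing time (a new reading comes with each control period).
- robot.camera(name): name is "side" or "top"; returns the picture (384x512x3 uint8, red, green, blue); there is no depth.
- robot.calibration(name): a dict with "intrinsics" (3x3 intrinsics, pixels), "T" (4x4, takes a point from camera to world coordinates). Camera axes: x right, y down, z forward; pixel columns grow to the right and rows downward; lengths in m; the calibration is good to about 2 mm. A picture is of the moment at which its call begins. calibration takes no time and is no camera call.
- robot.job_done(): hands the job in; it is judged then, once.
Trained networks look in the newest picture that a camera, given by its name, has taken for a name from the list of things; names that differ only in an ending like _2 or _b are one class to them, and where a whole thing is asked for, a point or a joint stands for the part that bears it (a point fixed in the world has none). Each returns a list of dicts, best first, with "p" (0 to 1); they miss things now and then, are a little off and sometimes report something else, mostly with a low value. They report only what shows in the picture. A call takes as long as a camera call. They do not tell look-alikes from the thing itself.
- robot.boxes_of(label, camera): "extent" ([left, top, right, bottom] in pixels, round what is visible of it).
- robot.place_of(label, camera): "location" ([row, column] in pixels: a listed point, or the origin of a listed thing).
The state is a dict: "time": time; "q": joint angles; "qvel": joint speeds; "joint_efforts": joint torques, N m; "ee_pos": TCP position; "tool_rot": TCP orientation; "ft_force": force on the tool from outside, world axes, zero at the start; "moment": the same for the moment, N m; "finger_gap": opening from 0.0 (shut) to 1.0 (fully open); "grasp_force": force on a finger pad.
Only numpy, scipy, OpenCV 4.12 (cv2) and the standard library are available. Lean on these libraries where they do the work, as an engineer would, in place of code of your own. Each camera call takes 0.05 s, during which the arm holds its last target. There are 200 camera calls.

### The job

Turn both quarter-turn cam fasteners of the bench dust extractor to unlocked, then swing its panel up to upright or a little past it and leave it standing open. Take the hook picker from its stand, hook every chip basket out of the deep well by its bail and set it down upright inside the tray, never touching a basket with the fingers, then hang the picker back home in its stand's fork. Leave the files, tools, bracket, bottle and jar where they are.

Things in the scene. Friction and masses are not known exactly. Their poses are not given: they have to be found in the camera images.
- extractor: grey bench dust extractor, a fixed box 300 (x) x 190 (y, from -105 to +85) x 140 mm high; origin on the bench under the middle of its well, z up. A framed clear panel lies on top over the well, hinged along the box's x at y +78, z 141 mm. Two cam fasteners stand on its top deck along the panel's other edge, at y -75 mm, x -85 (near) and +85 mm (far).
- well (a point): centre of the floor of the extractor's well, 6 mm above the bench, directly above the extractor's origin. The well is 270 (along the box's x) x 72 mm (y), with vertical walls up to the deck at 140 mm, open on top once the panel is up
- cam_near (a joint): angle of the cam at the extractor's x -85 mm: 0 locked (steel nose points to the box's +y and lies over the panel's edge, blocking it), 1.57 unlocked (nose along the box's -x, clear of it); grows counter-clockwise from above; stops at 0 and 1.65. Turns with about 0.06 N m, stays where left. Starts at 0 to 0.2.
- cam_near_grip (a point): centre of that cam's black grip bar, on its turning axis, 26 mm above the deck. Bar 46 mm long along the nose, 14 mm wide, 25 mm high (12.5 mm above and below this point); the nose below it is 12 mm wide and reaches 43 mm from the axis
- cam_far (a joint): as cam_near, for the cam at the extractor's x +85 mm
- cam_far_grip (a point): as cam_near_grip, for the far cam
- panel (a joint): opening angle of the panel: 0 shut, 1.57 upright, stop at 1.85; its free edge (the box's -y side) swings up and over towards +y. Stiff hinge, about 0.4 N m: it stays where it is left. Panel 280 x 125 x 6 mm, 0.35 kg.
- panel_handle (a point): middle of the panel's handle: a round steel bar 10 mm thick, 90 mm long along the extractor's x, 35 mm above the panel's upper face, 108 mm from the hinge line along the panel (and 41 mm above the hinge line when shut)
- picker: hook picker, 173 mm tall, hanging upright in its stand. Origin: centre of the underside of its 40 mm round collar, 6 mm thick; z up. Above it a square rubber grip 26 x 26 mm, from z 6 to 66 mm; below it a straight rod 8 mm thick on the axis, down to z -107 mm, with a hook at its foot that opens upward and points to the picker's +x. 0.15 kg.
- picker_hook (a point): middle of the hook's throat, on the foot's upper face, at x +15, z -103 mm of the picker. Foot: flat, 24 mm wide (y), 4 mm thick, from the rod to x 30 mm, ending in an upturned lip 4 mm thick, as wide, rising 12 mm above the foot's upper face. 22 mm clear between rod and lip.
- stand: fixed stand of the picker; origin on the bench below the picker's hanging place, z up. Two prongs, tops 130 mm high, carry the collar; the slot between is 16 mm wide along the stand's x, open to -x. Prongs reach x -30 mm, with end lips 6 mm high (x -30 to -24); a post stands at x 47 to 67 mm. The picker's x starts about along the stand's x.
- stand_fork (a point): the hanging place, 130 mm above the stand's origin, where the picker's origin lies when it hangs home. To free the picker raise it over 6 mm, then move it to the stand's -x by 50 mm or more (its foot is too wide for the slot)
- tray: loose grey steel tray, 290 (x) x 105 (y) mm outside, rim 26 mm high, walls and floor 4 mm; origin: centre of its underside, z up. 0.7 kg.
- basket1: open square steel chip basket 58 x 58 x 24 mm high (walls 3 mm) with a rigid upright wire bail. Origin: centre of its underside, z up. Bail's top bar, 7 mm thick, 53 mm long, lies along the basket's y over its middle, centre 60 mm above the underside, about 32 mm clear above the rim. About 0.16 kg. Stands on the well's floor, its y about across the well. Some are absent in some starts.
- basket2: as basket1
- basket3: as basket1
- file_flat: bystander, to be left where it is: flat file with wooden handle, 220 mm long
- file_narrow: bystander, to be left where it is: narrow file with wooden handle, 210 mm
- bracket: bystander, to be left where it is: aluminium angle bracket 60 x 40 x 40 mm
- hammer: bystander, to be left where it is: hammer
- screwdriver: bystander, to be left where it is: screwdriver
- oil_bottle: bystander, to be left where it is: white bottle 60 x 150 mm
- jar: bystander, to be left where it is: glass jar 70 x 90 mm
There are look-alikes about, which are no part of the job. Leave any yellow look-alike of the picker alone. Leave any orange look-alike of the stand alone.

How it is judged:
On the way, in this order (a step that is already met when the one before it is completed fails the run):
1. both cam fasteners are turned to unlocked (beyond 1.3 rad) with the panel still shut (value of joint each of cam_near, cam_far above 1.3 rad and value of joint panel below 0.15 rad), for 0.2 s.
2. the panel is swung open beyond 1.4 rad (value of joint panel above 1.4 rad), for 0.2 s.
3. every basket stands upright inside the tray (x of basket1 in the frame of tray between -0.125 and 0.125 m and y of basket1 in the frame of tray between -0.03 and 0.03 m and z of each of basket1, basket2, basket3 in the frame of tray below 0.015 m and angle between each of basket1, basket2, basket3's own z axis and vertical below 0.15 rad and x of basket2 in the frame of tray between -0.125 and 0.125 m and y of basket2 in the frame of tray between -0.03 and 0.03 m and x of basket3 in the frame of tray between -0.125 and 0.125 m and y of basket3 in the frame of tray between -0.03 and 0.03 m), for 0.2 s.
At the end, for the whole second after the job is handed in: every basket present stands upright (within 0.15 rad) on the floor of the tray, the tray flat on the bench, the picker hangs in its fork (origin within 20 mm of the hanging place, upright within 0.15 rad), all at rest, and the panel still stands open (over 1.35 rad) (all of step 3 and linear speed of each of basket1, basket2, basket3, picker below 0.03 m/s and distance between picker and stand_fork below 0.02 m and angle between picker's own z axis and vertical below 0.15 rad and value of joint panel above 1.35 rad and height (world z) of tray below 0.01 m and angle between tray's own z axis and vertical below 0.05 rad); the robot touches nothing.
It fails at once if the fingers touch a basket (contact force between the fingers and basket1 above 0.5 N or contact force between the fingers and basket2 above 0.5 N or contact force between the fingers and basket3 above 0.5 N).
It fails at once if a bystander is moved by more than 40 mm (distance of any of file_flat, file_narrow, bracket, hammer, screwdriver, oil_bottle, jar from where it was at the start of the episode above 0.04 m).
Of basket1, basket2, basket3 only 2 to 3 are there at a start; the rules pass over those that are not, and their reading is None.
At some moment in a run one of tray may be knocked a few centimetres aside while the robot is not near it.
It also fails if it takes over 192 s, if anything falls off the work surface, if the arm or the gripper's body presses on something with over 40 N, if the wrist force passes 120 N, or if a joint passes its speed limit or range.

## Working session

There is one attempt and no reset: what is moved stays moved. The work goes in short steps, Python scripts to look and compute and a shell command to move; the robot and the scene stay as the last step left them, time stands still between calls to the robot, and variables do not carry over. Pictures are saved under pics/ and viewed, at most 14 in all, crops included, and the job is handed in when it is done.

```bash
ls; mkdir -p pics; cat > h.py <<'E'
from bench import robot
import numpy as np, cv2
from scipy.spatial.transform import Rotation as R
def cal(c):
    k=robot.calibration(c); return np.array(k["intrinsics"]),np.array(k["T"])
def ray(c,rc):
    K,T=cal(c); d=np.linalg.inv(K)@[rc[1],rc[0],1]; return T[:3,3],T[:3,:3]@d
def at(c,rc,z):
    o,d=ray(c,rc); return o+d*(z-o[2])/d[2]
def px(c,p):
    K,T=cal(c); q=K@(T[:3,:3].T@(np.array(p)-T[:3,3])); return (q[1]/q[2],q[0]/q[2])
def tri(a,b):
    (o1,d1),(o2,d2)=ray("top",a),ray("side",b)
    s=np.linalg.lstsq(np.c_[d1,-d2],o2-o1,rcond=None)[0]
    p,q=o1+d1*s[0],o2+d2*s[1]; return (p+q)/2,np.linalg.norm(p-q)
def snap(c,name):
    im=robot.camera(c); cv2.imwrite(f"pics/{name}.png",im[:,:,::-1]); return im
def go(p,rv=None,ax=None):
    "print tool-frame shift to p from the current pose"
    o=robot.get_obs(); M=R.from_rotvec(o["tool_rot"])
    s=M.inv().apply(np.array(p)-o["ee_pos"]); print("shift",s.round(4))
E
python3 - <<'E'
from h import *
np.set_printoptions(precision=4,suppress=True)
a=snap("top","t0");b=snap("side","s0")
cv2.imwrite("pics/both0.png",np.vstack([a,b])[:,:,::-1][:, :])
o=robot.get_obs();print(o,robot.pinch_z); print(R.from_rotvec(o["tool_rot"]).as_matrix())
for c in("top","side"):
    K,T=cal(c);print(c,K[0,0],T)
Z=dict(extractor=0,well=.006,cam_near_grip=.166,cam_far_grip=.166,panel_handle=.182,picker=.13,stand=0,stand_fork=.13,tray=0,basket1=.006,picker_hook=.027)
for n,z in Z.items():
  for c in("top","side"):
    for r in robot.place_of(n,c)[:4]:
        if r["p"]>.2: print(n,c,round(r["p"],2),np.round(r["location"]),at(c,r["location"],z).round(3))
E
```

```text
pics
{'time': 0.1, 'q': array([1.1547, 0.378 , 0.0798, 1.2744, 0.    , 1.4605]), 'qvel': array([ 0.0021, -0.001 ,  0.0024,  0.0003, -0.0015, -0.0006]), 'joint_efforts': array([  0.0016, -46.4695,  27.0583,   0.012 ,  -0.0001,   0.    ]), 'ee_pos': array([0.1729, 0.5478, 0.2305]), 'tool_rot': array([-0.4784, -3.1045,  0.0027]), 'ft_force': array([ 0.6604, -0.0855,  0.2288]), 'moment': array([-0.008 ,  0.0073,  0.0063]), 'grasp_force': 0.0, 'finger_gap': 0.9998152978663655} 0.0187
[[-0.9536  0.3011 -0.0007]
 [ 0.3011  0.9536 -0.0016]
 [ 0.0002 -0.0018 -1.    ]]
top 367.0744659855818 [[-0.0055 -0.9866  0.1633  0.282 ]
 [-0.9999  0.003  -0.0156 -0.0137]
 [ 0.0149 -0.1634 -0.9864  1.317 ]
 [ 0.      0.      0.      1.    ]]
side 499.4427814543717 [[ 0.8235 -0.4318  0.3679 -0.0459]
 [-0.5673 -0.6349  0.5245 -0.7785]
 [ 0.0072 -0.6406 -0.7678  1.2932]
 [ 0.      0.      0.      1.    ]]
extractor top 0.76 [184. 205.] [0.53  0.141 0.   ]
extractor side 0.88 [197. 241.] [0.535 0.148 0.   ]
extractor side 0.6 [172. 273.] [0.692 0.184 0.   ]
well side 0.63 [197. 237.] [0.523 0.153 0.006]
cam_ne
[... 953 characters left out ...]
k top 0.21 [145. 349.] [ 0.637 -0.353  0.13 ]
stand_fork side 0.88 [189. 124.] [0.197 0.283 0.13 ]
stand_fork side 0.7 [206. 302.] [ 0.608 -0.078  0.13 ]
tray top 0.82 [187. 310.] [ 0.516 -0.24   0.   ]
tray side 0.56 [282. 308.] [ 0.518 -0.237  0.   ]
picker_hook top 0.73 [119. 338.] [ 0.767 -0.347  0.027]
picker_hook top 0.57 [117. 310.] [ 0.775 -0.243  0.027]
picker_hook top 0.46 [156. 264.] [ 0.628 -0.072  0.027]
picker_hook top 0.3 [178. 205.] [0.546 0.14  0.027]
picker_hook side 0.88 [224. 301.] [ 0.619 -0.07   0.027]
picker_hook side 0.73 [243. 379.] [ 0.773 -0.263  0.027]
picker_hook side 0.71 [264. 392.] [ 0.752 -0.342  0.027]
picker_hook side 0.51 [219. 346.] [ 0.751 -0.136  0.027]
```

```bash
python3 - <<'E'
import cv2
for c,(r0,r1,c0,c1) in dict(t0=(60,260,130,390),s0=(100,330,100,440)).items():
    im=cv2.imread(f"pics/{c}.png")[r0:r1,c0:c1]; f=min(800/im.shape[1],600/im.shape[0]); print(f)
    cv2.imwrite(f"pics/{c}c.png",cv2.resize(im,None,fx=f,fy=f,interpolation=cv2.INTER_CUBIC))
E
```

```text
3.0
2.3529411764705883
```

View pics/t0c.png

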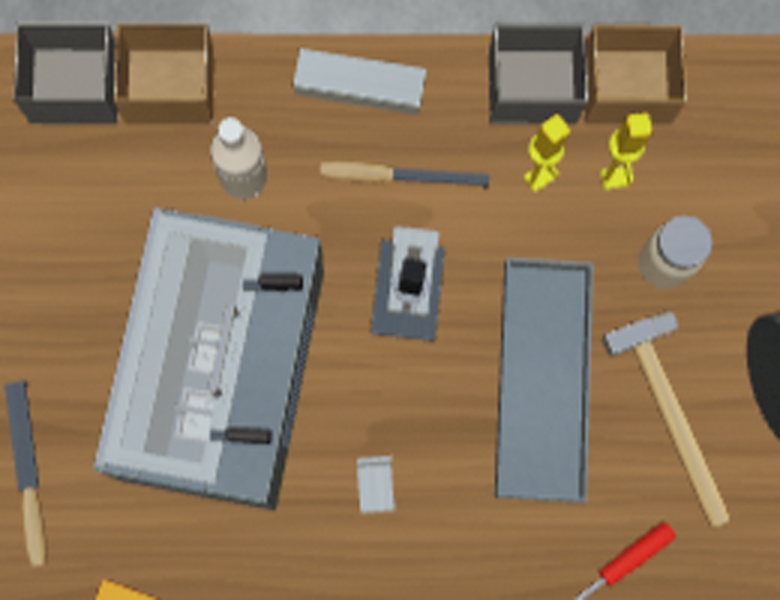

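View pics/s0c.png

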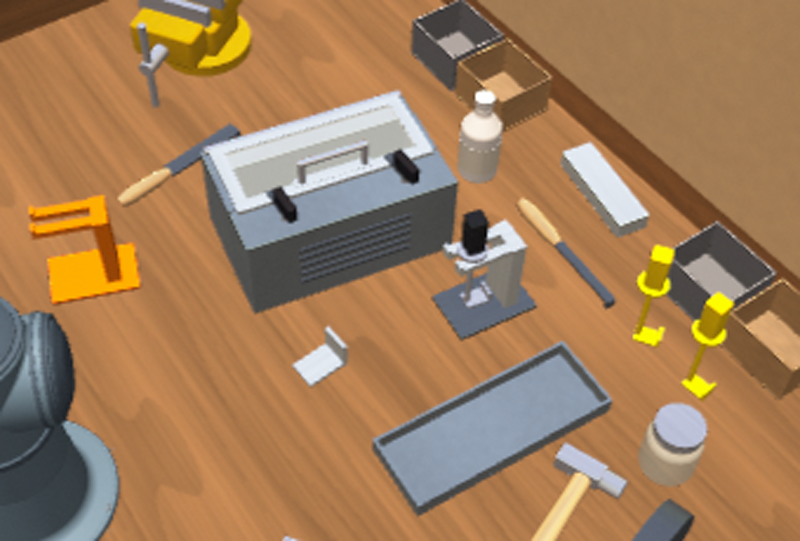

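Top crop: the extractor is at left, with its cam bars at crop (275,282) and (245,435) and two baskets showing through the panel at (205,350) and (195,415).

Picker candidates:
- **Black grip in the grey stand** at full-image (267,151). It hangs in the fork, so this is the picker.
- **Two yellow ones** at (309,110) and (336,108). These are look-alikes.

Stand candidates:
- **Grey stand** at (265,160). This is the one meant.
- **Orange stand**, side image (124,200). This is a look-alike.

The enlarged crops confirm these choices. Next I refine the positions from the dark blobs.

```bash
cat >> h.py <<'E'
def dark(im,rc,r=16,th=60):
    "centroid (row,col) and long-axis of the dark blob nearest rc"
    m=(im.max(2)<th).astype(np.uint8); n,l,s,ce=cv2.connectedComponentsWithStats(m)
    best=min((i for i in range(1,n) if s[i,4]>=12),key=lambda i:np.hypot(ce[i,1]-rc[0],ce[i,0]-rc[1]))
    return ce[best][::-1],s[best,4],np.argwhere(l==best)
E
python3 - <<'E'
from h import *
from scipy.optimize import least_squares
a=cv2.imread("pics/t0.png");b=cv2.imread("pics/s0.png")
P={}
for n,t,s in[("near",(203,213),(188,224)),("far",(152,222),(171,273)),("pick",(151,267),(200,301))]:
    x,ax,_=dark(a,t);y,ay,_=dark(b,s); P[n],e=tri(x,y); print(n,x.round(1),ax,y.round(1),ay,P[n].round(4),round(e,4))
L={"near":(-.085,-.075),"far":(.085,-.075)}
d=P["far"]-P["near"];yaw=np.arctan2(d[1],d[0]);print("yaw",np.degrees(yaw),np.hypot(*d[:2]))
c,s=np.cos(yaw),np.sin(yaw);M=np.array([[c,-s],[s,c]])
o=(P["near"]+P["far"])[:2]/2-M@[0,-.075];print("origin",o,"handle",o+M@[0,-.03])
# stand base / tray corners via HSV print
for n,z in[("tray",0.026)]:
    for r in robot.boxes_of("tray","top")[:1]: print(r); e=r["extent"]; 
E
```

```text
near [206.2 213.8] 21 [186.7 220.5] 82 [0.4273 0.0923 0.1746] 0.0026
far [154.8 223.5] 39 [170.6 272. ] 89 [0.5948 0.0634 0.1697] 0.0039
pick [152.1 266.9] 77 [198.4 301.4] 154 [ 0.6029 -0.0762  0.169 ] 0.0013
yaw -9.795448939370345 0.1700544412753565
origin [0.52379847 0.15176745] handle [0.51869454 0.12220481]
{'extent': [295.5, 146.4, 326.8, 225.7], 'p': 0.6}
```

```bash
python3 -m creep '{"twist":[[0,0,1],[0,0,2],[0,0,3],[0,0,4],[0,0,5.1]],"xyz":[[-0.03,-0.03,-0.03],[-0.07,-0.065,-0.05],[-0.11,-0.1,-0.05],[-0.15,-0.14,-0.05],[-0.19,-0.179,-0.05]],"jaw":[0.6,0.6,0.6,0.6,0.6]}'
cat > q.py <<'E'
import sys
from h import *
def st():
    o=robot.get_obs();M=R.from_rotvec(o["tool_rot"]).as_matrix()
    print("t%.2f p%s yawY%.1f tilt%.2f gap%.3f gf%.1f F%s q%s"%(o["time"],o["ee_pos"].round(4),np.degrees(np.arctan2(M[1,1],M[0,1])),np.degrees(np.arccos(-M[2,2])),o["finger_gap"],o["grasp_force"],o["ft_force"].round(1),o["q"].round(2)))
st()
if len(sys.argv)>3: go([float(v) for v in sys.argv[1:4]])
if len(sys.argv)>4:
    o=robot.get_obs();M=R.from_rotvec(o["tool_rot"])
    w=np.radians(float(sys.argv[4])); T=R.from_matrix(np.c_[[np.sin(w),-np.cos(w),0],[np.cos(w),np.sin(w),0],[0,0,-1]])
    print("twist",(np.degrees((M.inv()*T).as_rotvec())/8).round(3))
E
python3 q.py .43 .092 .23 -9.8
```

```text
time: 1.88
ee_pos: [0.3011, 0.319, 0.2816]
tool_rot: [1.537, 2.739, 0.001]
ft_force: [0.4, 0.5, 0.1]
finger_gap: 0.602
grasp_force: 0.0
t1.88 p[0.3011 0.319  0.2816] yawY31.4 tilt0.06 gap0.602 gf0.0 F[0.4 0.5 0.1] q[ 0.67  0.09 -0.16  1.32 -0.    1.69]
shift [-0.2609 -0.0084  0.0516]Traceback (most recent call last):
  File "q.py", line 10, in <module>
    w=np.radians(float(sys.argv[4])); T=R.from_matrix(np.c_[[np.sin(w),-np.cos(w),0],[np.cos(w),np.sin(w),0],[0,0,-1]])
                                        ~~~~~~~~~~~~~^^^^^^^^^^^^^^^^^^^^^^^^^^^^^^^^^^^^^^^^^^^^^^^^^^^^^^^^^^^^^^^^^^
  File "scipy/spatial/transform/_rotation.pyx", line 1143, in scipy.spatial.transform._rotation.Rotation.from_matrix
ValueError: Non-positive determinant (left-handed or null coordinate frame) in rotation matrix 0: [[-0.1702095  0.9854079  0.       ]
 [-0.9854079 -0.1702095  0.       ]
 [ 0.         0.        -1.       ]].
```

```bash
sed -i 's/np.sin(w),-np.cos(w),0/-np.sin(w),np.cos(w),0/' q.py
python3 -m creep '{"twist":[[0,0,1],[0,0,2],[0,0,3],[0,0,4.1],[0,0,5.15]],"xyz":[[-0.052,-0.0015,0],[-0.104,-0.003,0.01],[-0.157,-0.005,0.02],[-0.209,-0.007,0.035],[-0.261,-0.0084,0.0516]],"jaw":[0.6,0.6,0.6,0.6,0.6]}' >/dev/null
python3 q.py .43 .092 .23 -9.8
python3 - <<'E'
from h import *
a=snap("top","t1");b=snap("side","s1")
c1=cv2.resize(a[160:250,170:270],(600,540));cv2.imwrite("pics/v1.png",c1[:,:,::-1])
c2=cv2.resize(b[130:230,170:310],(784,560));cv2.imwrite("pics/v2.png",c2[:,:,::-1])
for c in("top","side"):
  for r in robot.place_of("cam_near_grip",c)[:2]: print(c,r["p"],r["location"],at(c,r["location"],.166).round(4))
E
```

```text
t2.50 p[0.4313 0.0923 0.2297] yawY-9.8 tilt0.09 gap0.597 gf0.0 F[0.4 1.3 0.1] q[ 0.07  0.11 -0.28  1.19  0.    1.81]
shift [-0.0006 -0.0012 -0.0003]
twist [ 0.011 -0.005 -0.002]
top 0.31 [157.3, 264.9] [ 0.5856 -0.0692  0.166 ]
side 0.58 [189.9, 218.5] [0.4204 0.0912 0.166 ]
```

View pics/v2.png

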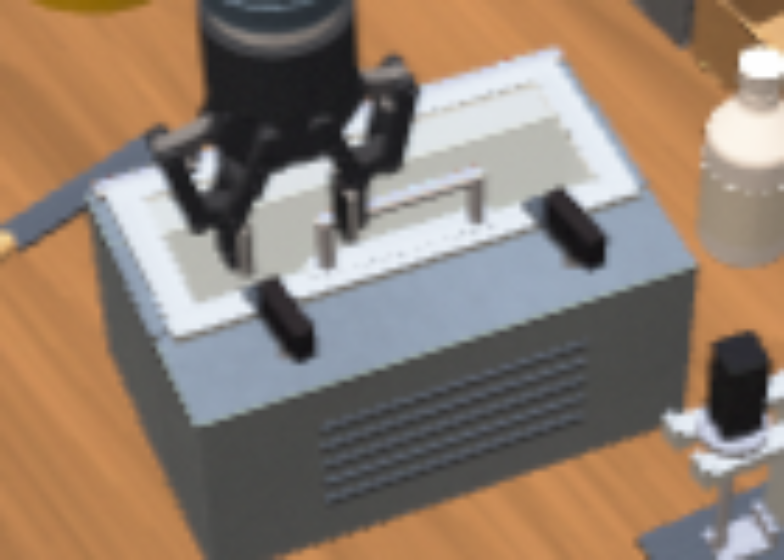

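The side view shows the open fingers above the near cam bar, which is at crop (287,322) with the bar between the finger planes. I'll go down and grip it.

```bash

python3 -m creep '{"twist":[[0,0,0],[0,0,0],[0,0,0],[0,0,0],[0,0,0]],"xyz":[[0,-0.002,0.04],[0,-0.002,0.076],[0,-0.002,0.076],[0,-0.002,0.076],[0,-0.002,0.076]],"jaw":[0.6,0.6,0.15,0,0]}' 
python3 q.py
```

```text
time: 3.32
ee_pos: [0.4314, 0.0944, 0.1558]
tool_rot: [2.393, 2.027, 0.007]
ft_force: [5.7, -2.9, -7.9]
finger_gap: 0.148
grasp_force: 62.0
t3.33 p[0.4314 0.0944 0.1558] yawY-9.5 tilt0.37 gap0.148 gf62.0 F[ 5.7 -2.9 -7.9] q[ 0.07  0.15 -0.43  0.99 -0.    1.81]
```

```bash

python3 -m creep '{"twist":[[0,0,-1.1],[0,0,-2.2],[0,0,-3.3],[0,0,-4.4],[0,0,-5.5]],"xyz":[[0,0,0],[0,0,0],[0,0,0],[0,0,0],[0,0,0]],"jaw":[0,0,0,0,0]}'  | grep force
python3 -m creep '{"twist":[[0,0,-1.1],[0,0,-2.2],[0,0,-3.3],[0,0,-4.4],[0,0,-5.5]],"xyz":[[0,0,0],[0,0,0],[0,0,0],[0,0,0],[0,0,0]],"jaw":[0,0,0,0,0]}' | grep force
python3 q.py
```

```text
ft_force: [15.2, 1.8, -17.1]
grasp_force: 60.8
ft_force: [19.4, 9.7, -23.5]
grasp_force: 60.1
t4.58 p[0.4361 0.0973 0.1559] yawY78.9 tilt0.90 gap0.150 gf60.1 F[ 19.4   9.7 -23.5] q[ 0.07  0.15 -0.43  0.98  0.01  0.27]
```

```bash

python3 -m creep '{"twist":[[0,0,0],[0,0,0],[0,0,0],[0,0,1.1],[0,0,2.2]],"xyz":[[0,0,0],[0,0,0],[0,0,-0.04],[0,0,-0.065],[0,0,-0.07]],"jaw":[0.6,0.6,0.6,0.6,0.6]}'  | grep force
python3 q.py .603 .067 .225 -9.8
```

```text
ft_force: [-0.0, 0.1, -0.2]
grasp_force: 0.0
t5.20 p[0.4296 0.0944 0.2268] yawY60.6 tilt0.27 gap0.601 gf0.0 F[-0.   0.1 -0.2] q[ 0.07  0.1  -0.29  1.17 -0.    0.59]
shift [-0.1645  0.0612  0.0026]
twist [0.034 0.013 8.798]
```

```bash

python3 -m creep '{"twist":[[0,0,1.2],[0,0,2.4],[0,0,3.6],[0,0,4.8],[0,0,6]],"xyz":[[-0.033,0.012,0],[-0.066,0.024,0],[-0.099,0.037,0],[-0.132,0.049,0],[-0.1645,0.0612,0.0026]],"jaw":[0.6,0.6,0.6,0.6,0.6]}'  | grep force
python3 -m creep '{"twist":[[0,0,1.2],[0,0,2.4],[0,0,2.8],[0,0,2.8]],"xyz":[[0,0,0],[0,0,0],[0,0,0],[0,0,0]],"jaw":[0.6,0.6,0.6,0.6]}'  | grep force
python3 q.py .602 .067 .155 -9.8
python3 - <<'E'
from h import *
a=snap("top","t2");b=snap("side","s2")
c2=cv2.resize(b[130:230,170:310],(784,560));cv2.imwrite("pics/v3.png",c2[:,:,::-1])
c,n,pts=dark(b,(187,224)); print(c,n)
for n in("cam_near_grip","cam_far_grip"):
 for c in("top","side"):
  for r in robot.place_of(n,c)[:2]: print(n,c,round(r["p"],2),np.round(r["location"],1),at(c,r["location"],.166).round(4))
E
```

```text
ft_force: [0.3, -0.1, 0.7]
grasp_force: 0.0
ft_force: [-0.8, 0.2, 0.3]
grasp_force: 0.0
t6.33 p[0.6018 0.0678 0.222 ] yawY-9.5 tilt0.04 gap0.600 gf0.0 F[-0.8  0.2  0.3] q[ 0.01  0.44  0.16  1.28 -0.    1.74]
shift [-0.0007  0.0003  0.067 ]
twist [ 0.004 -0.001  0.04 ]
[186.96261682 220.53271028] 107
cam_near_grip side 0.54 [189.6 221.5] [0.4285 0.0872 0.166 ]
cam_far_grip side 0.61 [170.6 270.9] [0.596  0.0675 0.166 ]
```

View pics/v3.png

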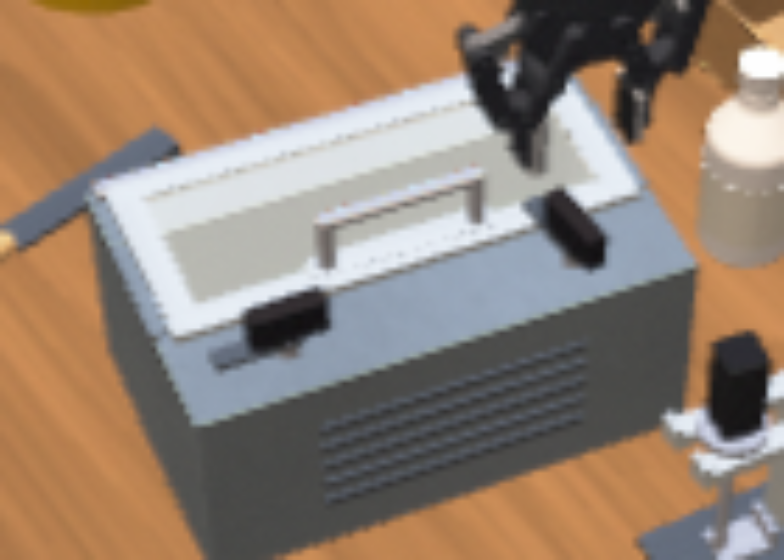

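The near cam bar at crop (287,318) is now turned across, with its nose along the box's -x. The fingers are above the far bar at (575,228).

```bash

python3 -m creep '{"twist":[[0,0,0],[0,0,0],[0,0,0],[0,0,0],[0,0,0]],"xyz":[[0,-0.003,0.04],[0,-0.003,0.065],[0,-0.003,0.065],[0,-0.003,0.065],[0,-0.003,0.065]],"jaw":[0.6,0.6,0.15,0,0]}' 
python3 -m creep '{"twist":[[0,0,-1.1],[0,0,-2.2],[0,0,-3.3],[0,0,-4.4],[0,0,-5.5]],"xyz":[[0,0,0],[0,0,0],[0,0,0],[0,0,0],[0,0,0]],"jaw":[0,0,0,0,0]}'  | grep force
python3 -m creep '{"twist":[[0,0,-1.1],[0,0,-2.2],[0,0,-3.3],[0,0,-4.4],[0,0,-5.6]],"xyz":[[0,0,0],[0,0,0],[0,0,0],[0,0,0],[0,0,0]],"jaw":[0,0,0,0,0]}' | grep force
python3 q.py
```

```text
time: 7.25
ee_pos: [0.5995, 0.0681, 0.1574]
tool_rot: [2.397, 2.029, 0.002]
ft_force: [-0.1, -0.2, 0.5]
finger_gap: 0.154
grasp_force: 60.7
ft_force: [-4.2, -2.5, 3.5]
grasp_force: 61.1
ft_force: [-5.7, -4.7, 4.2]
grasp_force: 61.3
t8.50 p[0.5974 0.0665 0.1573] yawY79.5 tilt0.23 gap0.149 gf61.3 F[-5.7 -4.7  4.2] q[ 0.01  0.46  0.02  1.13 -0.    0.19]
```

```bash

python3 -m creep '{"twist":[[0,0,0],[0,0,0],[0,0,0],[0,0,0],[0,0,0]],"xyz":[[0,0,0],[0,0,0],[0,0,-0.04],[0,0,-0.065],[0,0,-0.07]],"jaw":[0.6,0.6,0.6,0.6,0.6]}'  | grep force
python3 q.py .523 .125 .225 80
```

```text
ft_force: [0.5, -0.6, -0.2]
grasp_force: 0.0
t9.12 p[0.6007 0.0684 0.2286] yawY79.3 tilt0.30 gap0.602 gf0.0 F[ 0.5 -0.6 -0.2] q[0.01 0.44 0.16 1.29 0.   0.2 ]
shift [0.0869 0.0411 0.0032]
twist [ 0.009  0.037 -0.093]
```

```bash

python3 -m creep '{"twist":[[0,0,0],[0,0,0],[0,0,0]],"xyz":[[0.043,0.02,0],[0.087,0.041,0],[0.087,0.041,0.003]],"jaw":[0.6,0.6,0.6]}'  | grep force
python3 q.py .523 .125 .163 80
python3 - <<'E'
from h import *
a=snap("top","t3");b=snap("side","s3")
c1=cv2.resize(a[130:240,160:260],(545,600));c2=cv2.resize(b[130:230,170:310],(784,560))
cv2.imwrite("pics/v4.png",c2[:,:,::-1])
for c in("top","side"):
  for r in robot.place_of("panel_handle",c)[:2]: print(c,round(r["p"],2),np.round(r["location"],1),at(c,r["location"],.182).round(4))
E
```

```text
ft_force: [0.8, -0.6, -0.8]
grasp_force: 0.0
t9.50 p[0.518  0.1262 0.2223] yawY79.4 tilt0.15 gap0.599 gf0.0 F[ 0.8 -0.6 -0.8] q[ 0.12  0.3  -0.06  1.22  0.    0.3 ]
shift [-0.0053 -0.0003  0.0593]
twist [-0.001 -0.018 -0.07 ]
top 0.74 [151.8 222. ] [0.5997 0.0682 0.182 ]
top 0.67 [201.8 139.2] [0.4397 0.3237 0.182 ]
side 0.67 [344.7 256.6] [ 0.2355 -0.3793  0.182 ]
side 0.58 [167.  240.4] [0.5183 0.1204 0.182 ]
```

View pics/v4.png

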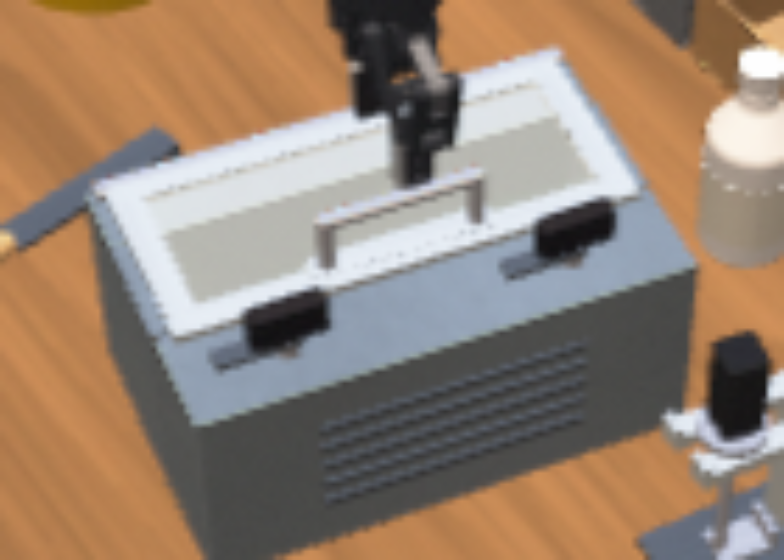

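Both cams are across now, at crop (287,318) and (575,228), with their noses along -x. The gripper is above the handle bar at (400,203).

```bash

python3 -m creep '{"twist":[[0,0,0],[0,0,0],[0,0,0],[0,0,0],[0,0,0]],"xyz":[[-0.003,-0.002,0.04],[-0.003,-0.002,0.058],[-0.003,-0.002,0.058],[-0.003,-0.002,0.058],[-0.003,-0.002,0.058]],"jaw":[0.6,0.6,0.15,0,0]}' 
python3 q.py
python3 - <<'E'
import numpy as np
for d in range(0,105,8):
    t=np.radians(d); print(d, (-108*np.cos(t)+41*np.sin(t)+108).round(1), (108*np.sin(t)+41*np.cos(t)-41).round(1))
E
```

```text
time: 10.32
ee_pos: [0.5254, 0.1262, 0.166]
tool_rot: [0.291, 3.126, 0.016]
ft_force: [3.2, 12.9, -6.4]
finger_gap: 0.089
grasp_force: 58.3
t10.32 p[0.5254 0.1262 0.166 ] yawY79.4 tilt0.60 gap0.089 gf58.3 F[ 3.2 12.9 -6.4] q[ 0.11  0.33 -0.16  1.08  0.01  0.3 ]
0 0.0 0.0
8 6.8 14.6
16 15.5 28.2
24 26.0 40.4
32 38.1 51.0
40 51.6 59.8
48 66.2 66.7
56 81.6 71.5
64 97.5 74.0
72 113.6 74.4
80 129.6 72.5
88 145.2 68.4
96 160.1 62.1
104 173.9 53.9
```

```bash

python3 -m creep '{"twist":[[0,0,0],[0,0,0],[0,0,0],[0,0,0],[0,0,0]],"xyz":[[0,0.007,-0.0146],[0,0.0155,-0.0282],[0,0.026,-0.0404],[0,0.038,-0.051],[0,0.0516,-0.0598]],"jaw":[0,0,0,0,0]}' |grep -v rot
python3 q.py
```

```text
time: 10.95
ee_pos: [0.534, 0.1712, 0.225]
ft_force: [2.8, -4.4, -8.3]
finger_gap: 0.089
grasp_force: 58.2
t10.95 p[0.534  0.1712 0.225 ] yawY79.2 tilt0.28 gap0.089 gf58.2 F[ 2.8 -4.4 -8.3] q[ 0.2   0.35  0.03  1.25 -0.    0.39]
```

```bash

python3 -m creep '{"twist":[[0,0,0],[0,0,0],[0,0,0],[0,0,0],[0,0,0]],"xyz":[[0,0.0146,-0.0069],[0,0.03,-0.0117],[0,0.046,-0.0142],[0,0.062,-0.0146],[0,0.078,-0.0127]],"jaw":[0,0,0,0,0]}' |grep force
python3 -m creep '{"twist":[[0,0,0],[0,0,0],[0,0,0],[0,0,0]],"xyz":[[0,0.0156,0.0041],[0,0.0305,0.0104],[0,0.038,0.0145],[0,0.038,0.0145]],"jaw":[0,0,0,0]}' |grep force
python3 q.py
```

```text
ft_force: [-2.5, -5.8, 8.5]
grasp_force: 62.9
ft_force: [0.8, 3.3, 3.6]
grasp_force: 65.5
t12.07 p[0.5568 0.288  0.2256] yawY79.3 tilt0.34 gap0.089 gf65.5 F[0.8 3.3 3.6] q[0.38 0.48 0.23 1.31 0.   0.56]
```

```bash

python3 -m creep '{"twist":[[0,0,0],[0,0,0],[0,0,0],[0,0,0],[0,0,0]],"xyz":[[0,0,0],[0,0,0],[0,0,-0.03],[0,0,-0.08],[0,0,-0.125]],"jaw":[0.3,0.3,0.3,0.3,0.3]}' |grep force
python3 q.py .59 -.075 .33 80
python3 - <<'E'
from h import *
a=snap("top","t4");b=snap("side","s4")
for n,z in dict(picker=.13,stand_fork=.13,stand=0,tray=0,basket1=.006,picker_hook=.027).items():
 for c in("top","side"):
  for r in robot.place_of(n,c)[:3]: print(n,c,round(r["p"],2),np.round(r["location"],1),at(c,r["location"],z).round(4))
E
```

```text
ft_force: [1.1, 1.1, -0.0]
grasp_force: 0.0
t12.70 p[0.5542 0.2863 0.3494] yawY79.3 tilt0.05 gap0.299 gf0.0 F[ 1.1  1.1 -0. ] q[ 0.38  0.51  0.6   1.66 -0.    0.56]
shift [-0.1025 -0.3483  0.0195]
twist [-0.004 -0.005 -0.092]
picker top 0.6 [110.9 335.7] [ 0.7578 -0.3146  0.13  ]
picker top 0.53 [110.7 311.3] [ 0.7585 -0.2311  0.13  ]
picker top 0.48 [155.3 265.2] [ 0.602 -0.072  0.13 ]
picker side 0.9 [220.2 374.5] [ 0.7525 -0.2396  0.13  ]
picker side 0.86 [242.7 398.4] [ 0.7531 -0.3374  0.13  ]
picker side 0.53 [205.4 297. ] [ 0.5981 -0.0665  0.13  ]
stand_fork top 0.9 [155.2 266.8] [ 0.6023 -0.0774  0.13  ]
stand_fork side 0.88 [205.  301.4] [ 0.61   -0.0727  0.13  ]
stand_fork side 0.55 [189.7 124.9] [0.1974 0.2816 0.13  ]
stand top 0.88 [164.5 268.1] [ 0.6021 -0.0887  0.    ]
stand side 0.87 [233.6 297.1] [ 0.5994 -0.0797  0.    ]
stand side 0.73 [215.2 132.3] [0.1973 0.2844 0.    ]
stand side 0.5 [331.8 326.8] [ 0.4631 -0.3927  0.    ]
tray top 0.66 [187.2 311.4] [ 0.5166 -0.246   0.    ]
tray side 0.75 [285.1 308.6] [ 0.5131 -0.2482 -0.    ]
basket1 top 0.67 [194.5 197.6] [0.49   0.1675 0.006 ]
basket1 top 0.47 [181.4 202.9] [0.5381 0.1492 0.006 ]
picker_hook top 0.82 [120.1 337.5] [ 0.7634 -0.3458  0.027 ]
picker_hook top 0.75 [118.3 310.8] [ 0.7703 -0.2471  0.027 ]
picker_hook top 0.63 [155.1 269. ] [ 0.6305 -0.0909  0.027 ]
picker_hook side 0.91 [261.8 394.3] [ 0.7637 -0.3417  0.027 ]
picker_hook side 0.84 [224.1 302.2] [ 0.6221 -0.0738  0.027 ]
picker_hook side 0.69 [217.7 346.4] [ 0.7554 -0.1334  0.027 ]
```

```bash

python3 -m creep '{"twist":[[0,0,0],[0,0,0],[0,0,0],[0,0,0],[0,0,0]],"xyz":[[-0.01,-0.04,0],[-0.03,-0.1,0],[-0.046,-0.16,0],[-0.063,-0.22,0],[-0.08,-0.28,0.02]],"jaw":[0.6,0.6,0.6,0.6,0.6]}' |grep force
python3 q.py .603 -.076 .25 82
cat > seg.py <<'E'
from h import *
def rect(im,rc,z,off=(0,0)):
    hsv=cv2.cvtColor(im,cv2.COLOR_RGB2HSV); m=((hsv[:,:,1]<110)).astype(np.uint8)
    n,l,s,ce=cv2.connectedComponentsWithStats(m,connectivity=4); i=l[int(rc[0]),int(rc[1])]
    pts=np.argwhere(l==i); w=np.array([at("top",p,z)[:2] for p in pts]).astype(np.float32)*1000
    return s[i],cv2.minAreaRect(w)
if __name__=="__main__":
    a=cv2.imread("pics/t0.png")[:,:,::-1].copy()
    print(rect(a,(190,310),.026)); print(rect(a,(169,263),.004))
E
python3 seg.py
python3 -c "
import cv2
a=cv2.imread('pics/t4.png')[110:240,140:300];cv2.imwrite('pics/v5.png',cv2.resize(a,None,fx=4.6,fy=4.6,interpolation=2))"
```

```text
ft_force: [0.6, -0.5, 0.1]
grasp_force: 0.0
t14.03 p[ 0.5818 -0.0023  0.3304] yawY79.3 tilt0.22 gap0.595 gf0.0 F[ 0.6 -0.5  0.1] q[-0.11  0.39  0.36  1.53  0.    0.07]
shift [-0.0342 -0.0685  0.0805]
twist [ 0.002  0.028 -0.341]
(array([ 295,  145,   33,   83, 2487], dtype=int32), ((518.06640625, -240.85577392578125), (109.89727783203125, 296.05133056640625), 86.20657348632812))Traceback (most recent call last):
  File "seg.py", line 9, in <module>
    print(rect(a,(190,310),.026)); print(rect(a,(169,263),.004))
                                         ~~~~^^^^^^^^^^^^^^^^^^
  File "seg.py", line 5, in rect
    pts=np.argwhere(l==i); w=np.array([at("top",p,z)[:2] for p in pts]).astype(np.float32)*1000
                                       ~~^^^^^^^^^^^
  File "h.py", line 9, in at
    o,d=ray(c,rc); return o+d*(z-o[2])/d[2]
        ~~~^^^^^^
  File "h.py", line 7, in ray
    K,T=cal(c); d=np.linalg.inv(K)@[rc[1],rc[0],1]; return T[:3,3],T[:3,:3]@d
        ~~~^^^
  File "h.py", line 5, in cal
    k=robot.calibration(c); return np.array(k["intrinsics"]),np.array(k["T"])
ValueError: time passes only in moves, steps and waits
```

View pics/v5.png

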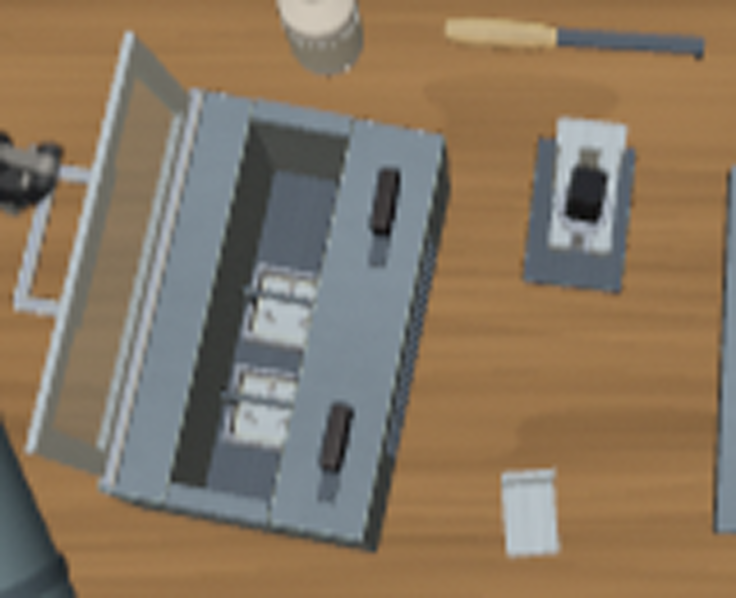

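The top view shows the panel standing open on the left and exactly two baskets in the well, with bails near crop (282,288) and (265,392). The black-gripped picker is in the grey stand at crop (586,190), and the stand's x is at about -6°.

```bash
sed -i 's/^def cal(c):/from functools import lru_cache\n@lru_cache\ndef cal(c):/' h.py
python3 -m creep '{"twist":[[0,0,-0.2],[0,0,-0.59],[0,0,-0.59]],"xyz":[[-0.017,-0.035,0.02],[-0.034,-0.0685,0.05],[-0.034,-0.0685,0.08]],"jaw":[0.6,0.6,0.6]}' |grep force
python3 q.py .603 -.076 .156 84; python3 seg.py
python3 - <<'E'
from h import *
a=snap("top","t5");b=snap("side","s5")
cv2.imwrite("pics/v6.png",cv2.resize(b[160:250,250:370],(800,600),interpolation=2)[:,:,::-1])
print(px("side",[.603,-.076,.169]))
E
```

```text
ft_force: [1.0, 0.5, -0.6]
grasp_force: 0.0
t14.40 p[ 0.6023 -0.0768  0.2478] yawY83.8 tilt0.05 gap0.602 gf0.0 F[ 1.   0.5 -0.6] q[-0.23  0.44  0.22  1.35 -0.   -0.12]
shift [-0.0006  0.0009  0.0918]
twist [-0.004  0.005 -0.027]
(array([ 295,  145,   33,   83, 2487], dtype=int32), ((518.06640625, -240.85577392578125), (109.89727783203125, 296.05133056640625), 86.20657348632812))
(array([253, 135,  26,  39, 789], dtype=int32), ((642.126953125, -80.55294036865234), (80.72466278076172, 142.67665100097656), 82.94507598876953))
(np.float64(198.36208614845515), np.float64(301.1850474182444))
```

View pics/v6.png

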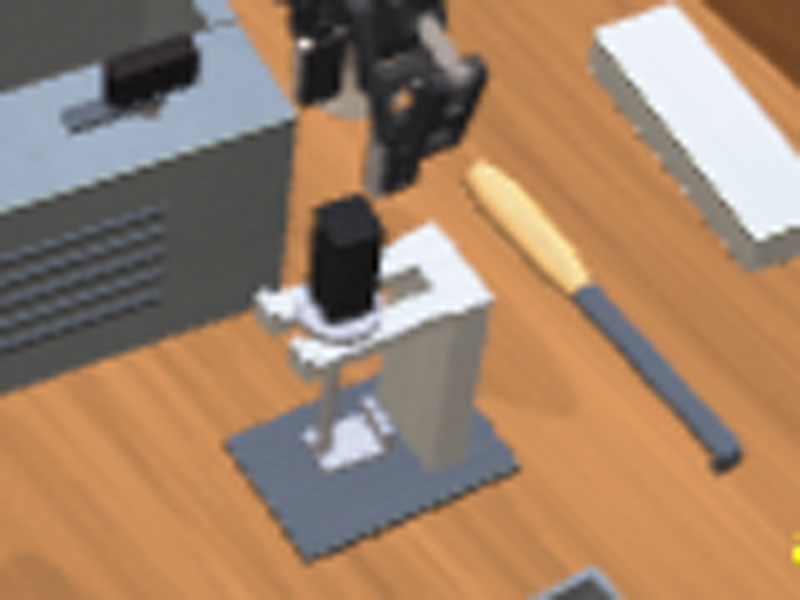

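The side crop confirms the black picker in the grey fork at (345,260), with its hook pointing to the post. The fingers are above it, one on each side in y.

```bash

python3 -m creep '{"twist":[[0,0,0.1],[0,0,0.1],[0,0,0.1],[0,0,0.1],[0,0,0.1]],"xyz":[[-0.001,0,0.04],[-0.001,0,0.08],[-0.001,0,0.092],[-0.001,0,0.092],[-0.001,0,0.092]],"jaw":[0.6,0.6,0.6,0.2,0.1]}' |grep force
python3 -m creep '{"twist":[[0,0,0],[0,0,0]],"xyz":[[0,0,0],[0,0,0]],"jaw":[0.1,0.1]}' 
python3 q.py
```

```text
ft_force: [0.8, 0.3, -0.5]
grasp_force: 61.0
time: 15.38
ee_pos: [0.6039, -0.0741, 0.1589]
tool_rot: [0.186, 3.133, -0.0]
ft_force: [0.0, -0.3, 5.9]
finger_gap: 0.294
grasp_force: 62.1
t15.38 p[ 0.6039 -0.0741  0.1589] yawY83.2 tilt0.19 gap0.294 gf62.1 F[ 0.  -0.3  5.9] q[-0.23  0.47  0.03  1.13  0.   -0.11]
```

```bash

python3 -m creep '{"twist":[[0,0,0],[0,0,0],[0,0,0],[0,0,0],[0,0,0]],"xyz":[[0,0,-0.012],[0,0,-0.022],[0.03,0,-0.022],[0.065,0,-0.022],[0.09,0,-0.022]],"jaw":[0.1,0.1,0.1,0.1,0.1]}' |grep force
python3 -m creep '{"twist":[[0,0,0.25],[0,0,0.25],[0,0,0.25],[0,0,0.25],[0,0,0.25]],"xyz":[[0,0,-0.05],[0,0,-0.1],[0,0,-0.15],[0,0,-0.18],[0,0,-0.18]],"jaw":[0.1,0.1,0.1,0.1,0.1]}' |grep force
python3 q.py 
python3 - <<'E'
from h import *
a=snap("top","t6");b=snap("side","s6")
for n,z in dict(basket1=.006,picker_hook=.236,picker=.339).items():
 for c in("top","side"):
  for r in robot.place_of(n,c)[:3]: print(n,c,round(r["p"],2),np.round(r["location"],1),at(c,r["location"],z).round(4))
f=np.vstack([cv2.resize(a[145:225,160:260],(600,480),interpolation=2)]);cv2.imwrite("pics/v7.png",f[:,:,::-1])
E
```

```text
ft_force: [-0.2, 0.4, -1.5]
grasp_force: 61.2
ft_force: [-0.0, -1.0, -0.9]
grasp_force: 61.2
t16.62 p[ 0.5146 -0.0636  0.3619] yawY81.2 tilt0.34 gap0.302 gf61.2 F[-0.  -1.  -0.9] q[-0.25  0.26  0.25  1.56  0.   -0.09]
basket1 top 0.81 [177.8 203.4] [0.5514 0.1476 0.006 ]
basket1 top 0.77 [194.7 197.6] [0.4893 0.1675 0.006 ]
picker_hook top 0.51 [153.5 223.2] [0.5792 0.0606 0.236 ]
picker_hook top 0.5 [122.9 335.5] [ 0.6763 -0.2854  0.236 ]
picker_hook side 0.88 [239.6 377.2] [ 0.6417 -0.3395  0.236 ]
picker_hook side 0.76 [195.2 279.6] [ 0.5217 -0.075   0.236 ]
picker_hook side 0.62 [260.8 395.7] [ 0.6351 -0.4136  0.236 ]
picker top 0.58 [111. 337.] [ 0.6738 -0.2653  0.339 ]
picker side 0.82 [172.6 275.9] [ 0.5042 -0.0755  0.339 ]
picker side 0.64 [219.  375.2] [ 0.613  -0.3346  0.339 ]
picker side 0.58 [243.5 396.8] [ 0.6048 -0.4162  0.339 ]
```

View pics/v7.png

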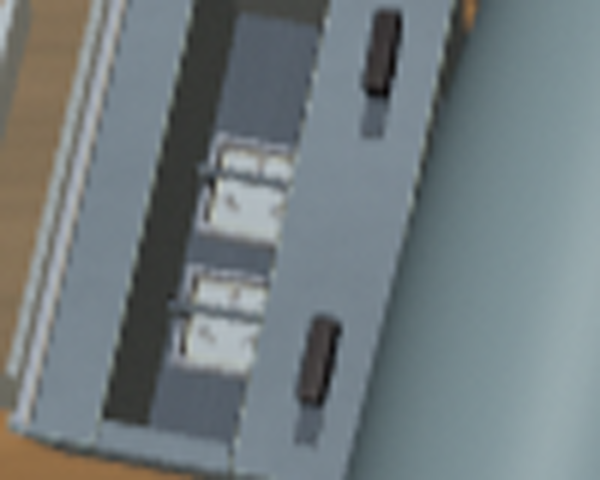

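Baskets in the well: the far bail runs from crop (205,172) to (292,186), and the near bail from (175,302) to (268,315). Nothing else is in the well.

```bash
python3 - <<'E'
from h import *
yaw=np.radians(-10);ey=np.array([-np.sin(yaw),np.cos(yaw)]);ex=np.array([np.cos(yaw),np.sin(yaw)])
o=np.array([.5287,.155])
for n,l,r in[("far",(205,172),(292,186)),("near",(175,302),(268,315))]:
    L=at("top",(145+l[1]/6,160+l[0]/6),.066)[:2];Rr=at("top",(145+r[1]/6,160+r[0]/6),.066)[:2]
    d=L-Rr; c=L-ey*.0265; print(n,L.round(4),Rr.round(4),np.degrees(np.arctan2(d[1],d[0])),"centre",c.round(4),"box",(M:=np.array([ex,ey])@(c-o)).round(4))
print("net",[(np.array([ex,ey])@(np.array(p)-o)).round(4) for p in([.5514,.1476],[.4893,.1675])])
# well corners, top deck z .14 in this picture (left-far corner hidden); left-bottom corner
for p in[(100,420),(235,437),(195,0)]: print("deck",(np.array([ex,ey])@(at("top",(145+p[1]/6,160+p[0]/6),.14)[:2]-o)).round(4))
E
```

```text
far [0.5538 0.1725] [0.5454 0.1221] 80.54289908083454 centre [0.5492 0.1464] box [ 0.0217 -0.0049]
near [0.4777 0.1881] [0.47   0.1347] 81.77420786013872 centre [0.4731 0.162 ] box [-0.056  -0.0028]
net [array([ 0.0236, -0.0033]), array([-0.041 ,  0.0055])]
deck [-0.1347  0.0368]
deck [-0.1315 -0.0359]
deck [0.102  0.0322]
```

```bash
python3 q.py .5095 .1553 .362 80
python3 -m creep '{"twist":[[0,0,0.05],[0,0,0.1],[0,0,0.15],[0,0,0.15],[0,0,0.15]],"xyz":[[0.006,0.04,0],[0.014,0.09,0],[0.023,0.145,0],[0.032,0.195,0],[0.038,0.2155,0]],"jaw":[0.1,0.1,0.1,0.1,0.1]}' |grep force
python3 -m creep '{"twist":[[0,0,0],[0,0,0]],"xyz":[[0,0,0],[0,0,0]],"jaw":[0.1,0.1]}' |grep force
python3 q.py .5095 .1553 .25 80
```

```text
t17.02 p[ 0.5128 -0.0631  0.3579] yawY81.2 tilt0.13 gap0.297 gf61.2 F[-0.5  0.1 -1.1] q[-0.25  0.26  0.25  1.56  0.   -0.09]
shift [ 0.0367  0.2154 -0.0039]
twist [ 0.002 -0.016  0.15 ]
ft_force: [0.6, -0.3, -1.1]
grasp_force: 61.1
ft_force: [-0.1, -0.4, -1.5]
grasp_force: 61.1
t17.90 p[0.5087 0.1549 0.3588] yawY80.0 tilt0.04 gap0.299 gf61.1 F[-0.1 -0.4 -1.5] q[ 0.18  0.29  0.29  1.57 -0.    0.35]
shift [-0.0007  0.0006  0.1088]
twist [-0.005 -0.003 -0.003]
```

```bash

python3 -m creep '{"twist":[[0,0,0],[0,0,0],[0,0,0]],"xyz":[[0,0,0.04],[0,0,0.07],[0,0,0.07]],"jaw":[0.1,0.1,0.1]}' |grep force
python3 q.py .5095 .1553 .175 80
python3 - <<'E'
from h import *
a=snap("top","t7");b=snap("side","s7")
o=robot.get_obs();T=o["ee_pos"];z=T[2]-.132
for c in("top","side"):
  for r in robot.place_of("picker_hook",c)[:2]: print(c,round(r["p"],2),np.round(r["location"],1),at(c,r["location"],z).round(4))
p=np.array([T[0]+.015*.985,T[1]-.015*.174,z]);print("expect",p,px("side",p),px("top",p))
cv2.imwrite("pics/v8.png",cv2.resize(b[120:220,180:320],(784,560),interpolation=2)[:,:,::-1])
E
```

```text
ft_force: [0.1, -0.6, -1.4]
grasp_force: 60.9
t18.27 p[0.507  0.1539 0.2867] yawY79.9 tilt0.34 gap0.297 gf60.9 F[ 0.1 -0.6 -1.4] q[ 0.18  0.28  0.09  1.38 -0.    0.35]
shift [-0.0029  0.002   0.1116]
twist [-0.016 -0.039 -0.014]
top 0.63 [117.3 310. ] [ 0.7243 -0.2209  0.1579]
top 0.58 [120.3 335.1] [ 0.7138 -0.3041  0.1579]
side 0.78 [261.6 392.4] [ 0.6762 -0.3835  0.1579]
side 0.66 [167.8 238. ] [0.5224 0.1412 0.1579]
expect [0.52376492 0.15205794 0.15791639] (np.float64(165.55572123882393), np.float64(236.48314743991202)) (np.float64(176.72990047820275), np.float64(196.20634369735663))
```

View pics/v8.png

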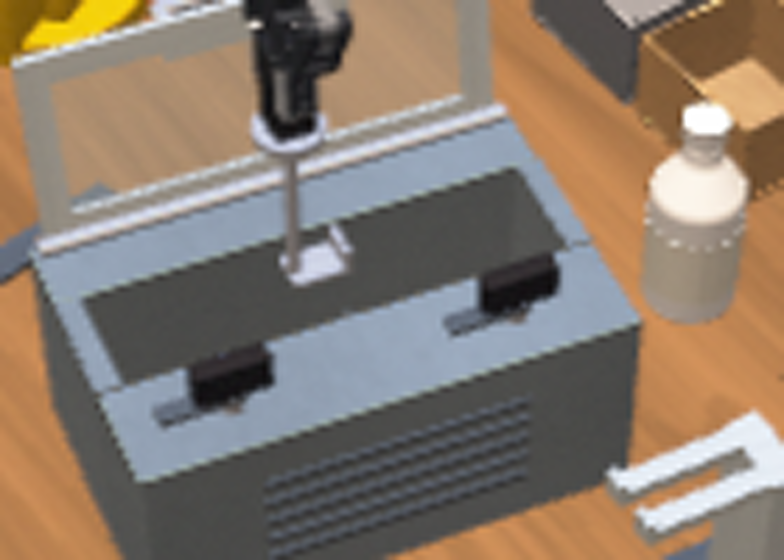

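The hook is over the well at crop (318,262), within about a pixel of where it should be and short of the far bail. I'll lower it.

```bash

python3 -m creep '{"twist":[[0,0,0],[0,0,0],[0,0,0],[0,0,0],[0,0,0]],"xyz":[[0,0,0.04],[0,0,0.07],[0,0,0.09],[0,0,0.105],[0,0,0.113]],"jaw":[0.1,0.1,0.1,0.1,0.1]}' |grep force
python3 -m creep '{"twist":[[0,0,0],[0,0,0]],"xyz":[[0,0,0],[0,0,0]],"jaw":[0.1,0.1]}' |grep force
python3 q.py .5345 .1513 .175 80
```

```text
ft_force: [0.1, 0.6, -1.8]
grasp_force: 61.1
ft_force: [-0.6, -0.2, -1.8]
grasp_force: 61.1
t19.35 p[0.5094 0.1556 0.177 ] yawY80.0 tilt0.09 gap0.299 gf61.1 F[-0.6 -0.2 -1.8] q[ 0.18  0.31 -0.15  1.1   0.    0.35]
shift [-0.0255  0.0001  0.002 ]
twist [ 0.005  0.011 -0.   ]
```

```bash

python3 -m creep '{"twist":[[0,0,0],[0,0,0],[0,0,0],[0,0,0]],"xyz":[[-0.009,0,0.002],[-0.018,0,0.002],[-0.026,0,0.002],[-0.026,0,0.002]],"jaw":[0.1,0.1,0.1,0.1]}' |grep force
python3 -m creep '{"twist":[[0,0,0],[0,0,0],[0,0,0],[0,0,0]],"xyz":[[0,0,-0.01],[0,0,-0.02],[0,0,-0.03],[0,0,-0.03]],"jaw":[0.1,0.1,0.1,0.1]}' |grep force
python3 q.py .5345 .1513 .175 80; sleep 0
python3 -m creep '{"twist":[[0,0,0]],"xyz":[[0,0,0]],"jaw":[0.1]}' |grep force
```

```text
ft_force: [-1.2, 0.2, -1.9]
grasp_force: 61.1
ft_force: [0.1, 0.2, -3.1]
grasp_force: 61.0
t20.35 p[0.535  0.1512 0.2053] yawY80.0 tilt0.12 gap0.297 gf61.0 F[ 0.1  0.2 -3.1] q[ 0.16  0.34 -0.03  1.19  0.    0.34]
shift [0.0005 0.     0.0303]
twist [0.006 0.014 0.001]
ft_force: [-0.2, -0.1, -3.4]
grasp_force: 61.0
```

```bash

python3 -m creep '{"twist":[[0,0,0],[0,0,0],[0,0,0],[0,0,0],[0,0,0]],"xyz":[[0,0,-0.02],[0,0,-0.05],[0,0,-0.08],[0,0,-0.11],[0,0,-0.14]],"jaw":[0.1,0.1,0.1,0.1,0.1]}' |grep force
python3 -m creep '{"twist":[[0,0,0],[0,0,0],[0,0,0]],"xyz":[[0,0,-0.018],[0,0,-0.023],[0,0,-0.023]],"jaw":[0.1,0.1,0.1]}' |grep force
python3 - <<'E'
from h import *; from seg import rect
a=snap("top","t8");b=snap("side","s8")
print(rect(a,(190,310),.026))
for c in("top","side"):
  for r in robot.place_of("tray",c)[:1]: print(c,round(r["p"],2),np.round(r["location"],1),at(c,r["location"],0).round(4))
cv2.imwrite("pics/v9.png",cv2.resize(b[100:340,170:430],(650,600),interpolation=2)[:,:,::-1])
E
python3 q.py .57 -.245 .36 86
```

```text
ft_force: [-0.1, 0.0, -3.6]
grasp_force: 60.8
ft_force: [-0.5, 0.2, -3.9]
grasp_force: 61.0
(array([ 295,  145,   33,   83, 2484], dtype=int32), ((518.0805053710938, -240.9633026123047), (109.79571533203125, 296.01446533203125), 86.25337219238281))
top 0.76 [188.4 310.6] [ 0.5122 -0.243   0.    ]
side 0.97 [281.4 306. ] [ 0.5145 -0.234  -0.    ]
t21.68 p[0.5338 0.1509 0.366 ] yawY80.0 tilt0.12 gap0.295 gf61.0 F[-0.5  0.4 -3.7] q[0.16 0.35 0.39 1.61 0.   0.34]
shift [-0.1044 -0.3836  0.006 ]
twist [-0.004 -0.015 -0.75 ]
```

View pics/v9.png

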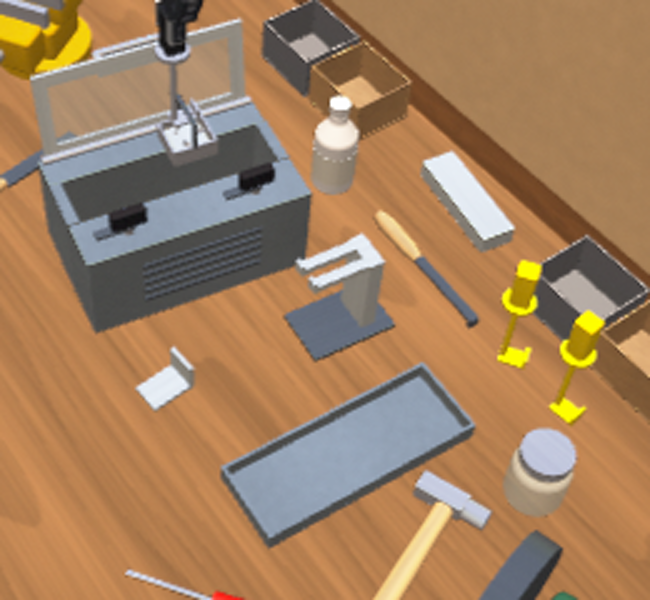

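The basket hangs level on the hook at crop (188,135) above the well, and the tray is clear at (345,455). I'll carry it over.

```bash

python3 -m creep '{"twist":[[0,0,-0.05],[0,0,-0.12],[0,0,-0.2],[0,0,-0.3],[0,0,-0.4]],"xyz":[[-0.004,-0.015,0],[-0.012,-0.045,0],[-0.023,-0.085,0],[-0.034,-0.13,0],[-0.046,-0.175,0]],"jaw":[0.1,0.1,0.1,0.1,0.1]}' |grep force
python3 -m creep '{"twist":[[0,0,-0.1],[0,0,-0.2],[0,0,-0.3],[0,0,-0.37],[0,0,-0.37]],"xyz":[[-0.009,-0.045,0],[-0.018,-0.09,0],[-0.026,-0.13,0],[-0.034,-0.17,0],[-0.04,-0.195,0]],"jaw":[0.1,0.1,0.1,0.1,0.1]}' |grep force
python3 q.py .567 -.243 .30 86.2
```

```text
ft_force: [1.3, 1.2, -2.5]
grasp_force: 60.9
ft_force: [-0.8, -0.2, -2.5]
grasp_force: 60.9
t22.93 p[ 0.5651 -0.231   0.3666] yawY86.0 tilt0.06 gap0.301 gf60.9 F[-0.8 -0.2 -2.5] q[-0.49  0.49  0.61  1.69 -0.   -0.42]
shift [-0.0027 -0.0118  0.0666]
twist [-0.006 -0.005 -0.021]
```

```bash

python3 -m creep '{"twist":[[0,0,0],[0,0,0],[0,0,0],[0,0,0],[0,0,0]],"xyz":[[-0.001,-0.008,0.01],[-0.002,-0.012,0.035],[-0.002,-0.012,0.065],[-0.002,-0.012,0.095],[-0.002,-0.012,0.12]],"jaw":[0.1,0.1,0.1,0.1,0.1]}' |grep force
python3 -m creep '{"twist":[[0,0,0],[0,0,0],[0,0,0]],"xyz":[[0,0,0],[0,0,0],[0,0,0]],"jaw":[0.1,0.1,0.1]}' |grep force
python3 q.py .567 -.243 .1925 86.2
python3 - <<'E'
from h import *; from seg import rect
a=snap("top","t9");b=snap("side","s9")
cv2.imwrite("pics/v10.png",np.vstack([cv2.resize(b[200:340,240:400],(640,560),interpolation=2)])[:,:,::-1])
E
```

```text
ft_force: [-0.1, -0.3, -3.8]
grasp_force: 60.8
ft_force: [-0.5, 0.4, -3.6]
grasp_force: 60.9
t23.93 p[ 0.5678 -0.2401  0.2487] yawY86.2 tilt0.16 gap0.296 gf60.9 F[-0.5  0.4 -3.6] q[-0.5   0.46  0.25  1.36  0.   -0.44]
shift [ 0.0008 -0.0029  0.0562]
twist [-0.008  0.019 -0.004]
```

View pics/v10.png

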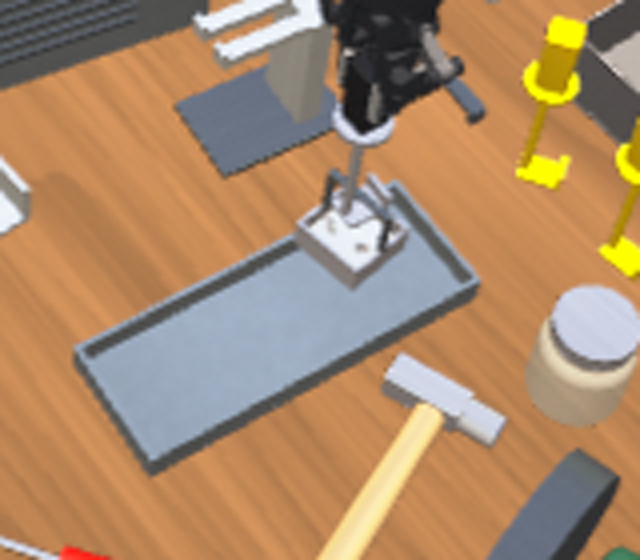

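```bash
python3 - <<'E'
from h import *
f=lambda p:tuple(np.round([(px("side",p)[1]-240)*4,(px("side",p)[0]-200)*4]))
T=np.array(robot.get_obs()["ee_pos"]);b=T+[.015,-.001,0]
print("now rim",f([b[0],b[1],T[2]-.1885+.024]),"land",f([b[0],b[1],.004]))
y=np.radians(-3.8);ex=np.array([np.cos(y),np.sin(y)]);ey=np.array([-np.sin(y),np.cos(y)])
for u,v in[(-145,-52.5),(145,-52.5),(145,52.5),(-145,52.5)]:
    p=np.array([.517,-.240])+ex*u/1000+ey*v/1000; print("tray",f([*p,.026]))
E
```

```text
now rim (np.float64(354.0), np.float64(226.0)) land (np.float64(342.0), np.float64(285.0))
tray (np.float64(145.0), np.float64(460.0))
tray (np.float64(476.0), np.float64(278.0))
tray (np.float64(391.0), np.float64(178.0))
tray (np.float64(68.0), np.float64(346.0))
```

The basket hangs level at crop (352,232), matching the prediction, and will land inside the tray near (342,285). I'll lower it.

```bash

python3 -m creep '{"twist":[[0,0,0],[0,0,0],[0,0,0],[0,0,0],[0,0,0]],"xyz":[[0,0,0.02],[0,0,0.035],[0,0,0.048],[0,0,0.056],[0,0,0.059]],"jaw":[0.1,0.1,0.1,0.1,0.1]}' |grep force
python3 -m creep '{"twist":[[0,0,0],[0,0,0],[0,0,0]],"xyz":[[0,0,0.002],[0,0,0.004],[0,0,0.004]],"jaw":[0.1,0.1,0.1]}' |grep force
python3 q.py
```

```text
ft_force: [0.5, 0.4, -0.5]
grasp_force: 60.9
ft_force: [-0.5, 0.2, -0.7]
grasp_force: 60.9
t25.02 p[ 0.5672 -0.2399  0.1843] yawY86.2 tilt0.03 gap0.295 gf60.9 F[-0.5  0.2 -0.7] q[-0.5   0.48  0.11  1.2   0.   -0.44]
```

```bash

python3 -m creep '{"twist":[[0,0,0],[0,0,0],[0,0,0],[0,0,0],[0,0,0]],"xyz":[[0,0,0.005],[0,0,0.01],[0.01,0,0.01],[0.022,0,0.01],[0.034,0,0.01]],"jaw":[0.1,0.1,0.1,0.1,0.1]}' |grep force
python3 q.py
python3 -m creep '{"twist":[[0,0,0],[0,0,0],[0,0,0],[0,0,0],[0,0,0]],"xyz":[[0,0,0],[0,0,-0.03],[0,0,-0.08],[0,0,-0.13],[0,0,-0.185]],"jaw":[0.1,0.1,0.1,0.1,0.1]}' |grep force
python3 q.py
python3 - <<'E'
from h import *; from seg import rect
a=snap("top","t10");b=snap("side","s10")
cv2.imwrite("pics/v11.png",cv2.resize(b[120:340,180:400],(600,600),interpolation=2)[:,:,::-1])
for c in("top","side"):
  for r in robot.place_of("basket1",c)[:3]: print(c,round(r["p"],2),np.round(r["location"],1),at(c,r["location"],.004).round(4))
E
```

```text
ft_force: [0.4, 1.1, -1.3]
grasp_force: 61.0
t25.65 p[ 0.5321 -0.2374  0.1742] yawY86.1 tilt0.00 gap0.297 gf61.0 F[ 0.4  1.1 -1.3] q[-0.53  0.41 -0.01  1.14  0.   -0.46]
ft_force: [3.1, -0.5, -1.8]
grasp_force: 61.1
t26.27 p[ 0.533  -0.2374  0.3607] yawY86.2 tilt0.03 gap0.295 gf61.1 F[ 3.1 -0.5 -1.8] q[-0.53  0.42  0.47  1.63  0.   -0.46]
top 0.57 [206.1 141.1] [0.4488 0.3691 0.004 ]
top 0.48 [172.6 309.6] [ 0.5703 -0.2404  0.004 ]
top 0.46 [196.5 196.4] [0.483  0.1719 0.004 ]
```

View pics/v11.png

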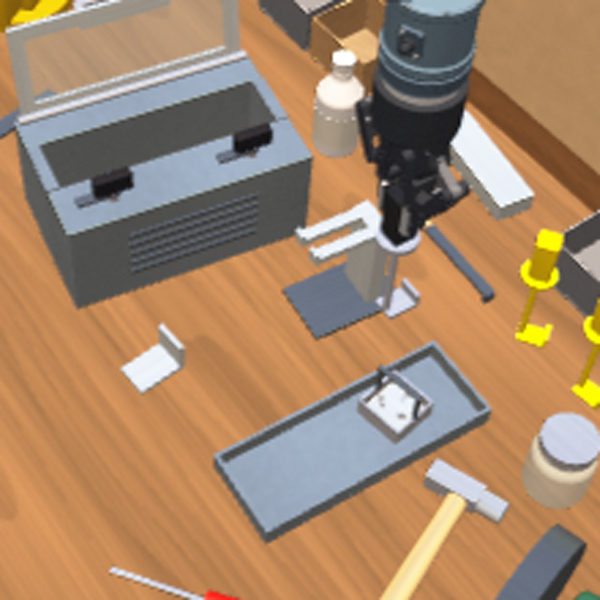

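The first basket stands upright inside the tray at crop (395,403), and the hook is free above at (400,300). I'll check that the near basket hasn't moved, then go back for it.

```bash
python3 - <<'E'
import cv2,numpy as np
a,b=[cv2.imread(f"pics/{n}.png").astype(int)[188:206,186:204] for n in("t6","t10")]
print(np.abs(a-b).mean(),np.abs(a-b).max())
E
python3 q.py .431 .1702 .366 80
```

```text
0.6409465020576132 3
t26.48 p[ 0.5341 -0.2381  0.3603] yawY86.2 tilt0.22 gap0.297 gf61.3 F[ 1.   0.6 -2.2] q[-0.53  0.42  0.47  1.62  0.   -0.46]
shift [ 0.1302  0.4005 -0.0068]
twist [-0.01   0.026  0.77 ]
```

```bash

python3 -m creep '{"twist":[[0,0,0.1],[0,0,0.2],[0,0,0.3],[0,0,0.4],[0,0,0.5]],"xyz":[[0.01,0.03,0],[0.025,0.077,0],[0.04,0.124,0],[0.055,0.17,0],[0.07,0.216,0]],"jaw":[0.1,0.1,0.1,0.1,0.1]}' |grep force
python3 q.py .431 .1702 .366 80
python3 -m creep '{"twist":[[0,0,0.1],[0,0,0.2],[0,0,0.27],[0,0,0.27],[0,0,0.27]],"xyz":[[0.013,0.047,0],[0.027,0.094,0],[0.04,0.14,0],[0.048,0.173,0],[0.049,0.185,0]],"jaw":[0.1,0.1,0.1,0.1,0.1]}' |grep force
python3 -m creep '{"twist":[[0,0,0]],"xyz":[[0,0,0]],"jaw":[0.1]}' |grep force
python3 q.py .431 .1702 .29 80
```

```text
ft_force: [-0.5, 0.2, -0.6]
grasp_force: 61.1
t27.10 p[ 0.4762 -0.0157  0.3567] yawY82.1 tilt0.22 gap0.296 gf61.1 F[-0.5  0.2 -0.6] q[-0.17  0.18  0.13  1.53  0.   -0.03]
shift [ 0.0703  0.178  -0.0089]
twist [ 0.003 -0.027  0.264]
ft_force: [0.5, -0.8, -2.1]
grasp_force: 61.1
ft_force: [1.1, 0.2, -0.9]
grasp_force: 61.1
t27.85 p[0.454  0.1726 0.3577] yawY80.1 tilt0.14 gap0.294 gf61.1 F[ 1.1  0.2 -0.9] q[ 0.23  0.2   0.16  1.54 -0.    0.41]
shift [ 0.0221 -0.0062  0.0678]
twist [-0.01  -0.014  0.008]
```

```bash

python3 -m creep '{"twist":[[0,0,0],[0,0,0],[0,0,0],[0,0,0],[0,0,0]],"xyz":[[0.012,-0.003,0],[0.022,-0.006,0],[0.022,-0.006,0.03],[0.022,-0.006,0.07],[0.022,-0.006,0.07]],"jaw":[0.1,0.1,0.1,0.1,0.1]}' |grep force
python3 -m creep '{"twist":[[0,0,0]],"xyz":[[0,0,0]],"jaw":[0.1]}' |grep force
python3 q.py .431 .1702 .176 80
python3 - <<'E'
from h import *
b=snap("side","s11")
o=robot.get_obs();T=o["ee_pos"];z=T[2]-.132
for r in robot.place_of("picker_hook","side")[:3]: print(round(r["p"],2),np.round(r["location"],1))
p=np.array([T[0]+.015*.985,T[1]-.015*.174,z]);print("expect",px("side",p))
E
```

```text
ft_force: [-0.8, 0.4, -0.0]
grasp_force: 60.9
ft_force: [0.2, 0.3, -1.2]
grasp_force: 60.9
t28.60 p[0.4322 0.1703 0.2907] yawY80.0 tilt0.12 gap0.295 gf60.9 F[ 0.2  0.3 -1.2] q[ 0.24  0.14 -0.08  1.35  0.    0.41]
shift [ 0.0013 -0.0004  0.1147]
twist [ 0.006  0.014 -0.005]
0.8 [241.  375.3]
0.61 [261.9 395.5]
0.49 [172.5 211.7]
expect (np.float64(172.1650487322896), np.float64(213.06648828879983))
```

Hook where expected; lower, hook, lift.

```bash

python3 -m creep '{"twist":[[0,0,0],[0,0,0],[0,0,0],[0,0,0],[0,0,0]],"xyz":[[0.001,0,0.04],[0.001,0,0.07],[0.001,0,0.092],[0.001,0,0.108],[0.001,0,0.116]],"jaw":[0.1,0.1,0.1,0.1,0.1]}' |grep force
python3 -m creep '{"twist":[[0,0,0],[0,0,0]],"xyz":[[0,0,0],[0,0,0]],"jaw":[0.1,0.1]}' |grep force
python3 q.py .4583 .1646 .175 80
```

```text
ft_force: [0.1, -1.0, -0.9]
grasp_force: 61.1
ft_force: [1.1, 0.1, -1.1]
grasp_force: 61.1
t29.57 p[0.4317 0.171  0.1742] yawY80.0 tilt0.12 gap0.299 gf61.1 F[ 1.1  0.1 -1.1] q[ 0.24  0.18 -0.34  1.05  0.    0.41]
shift [-0.0273 -0.0016 -0.0008]
twist [ 0.006  0.013 -0.   ]
```

```bash

python3 -m creep '{"twist":[[0,0,0],[0,0,0],[0,0,0],[0,0,0]],"xyz":[[-0.009,-0.001,0],[-0.018,-0.001,0],[-0.027,-0.001,0],[-0.027,-0.001,0]],"jaw":[0.1,0.1,0.1,0.1]}' |grep force
python3 -m creep '{"twist":[[0,0,0],[0,0,0],[0,0,0],[0,0,0],[0,0,0]],"xyz":[[0,0,-0.01],[0,0,-0.02],[0,0,-0.03],[0,0,-0.03],[0,0,-0.03]],"jaw":[0.1,0.1,0.1,0.1,0.1]}' |grep force
python3 q.py
```

```text
ft_force: [0.1, -0.2, -1.6]
grasp_force: 61.1
ft_force: [0.5, 1.1, -3.1]
grasp_force: 61.0
t30.70 p[0.457  0.1651 0.2029] yawY80.0 tilt0.01 gap0.294 gf61.0 F[ 0.5  1.1 -3.1] q[ 0.22  0.21 -0.22  1.14  0.    0.39]
```

```bash

python3 -m creep '{"twist":[[0,0,0],[0,0,0],[0,0,0],[0,0,0],[0,0,0]],"xyz":[[0,0,-0.02],[0,0,-0.05],[0,0,-0.08],[0,0,-0.11],[0,0,-0.14]],"jaw":[0.1,0.1,0.1,0.1,0.1]}' |grep force
python3 -m creep '{"twist":[[0,0,0],[0,0,0],[0,0,0]],"xyz":[[0,0,-0.018],[0,0,-0.023],[0,0,-0.023]],"jaw":[0.1,0.1,0.1]}' |grep force
python3 - <<'E'
from h import *; from seg import rect
a=snap("top","t12");b=snap("side","s12")
print(rect(a,(200,310),.026))
for n in("tray","basket1"):
 for c in("top","side"):
  for r in robot.place_of(n,c)[:3]: print(n,c,round(r["p"],2),np.round(r["location"],1),at(c,r["location"],.004).round(4))
E
python3 q.py .437 -.235 .366 86.2
```

```text
ft_force: [0.4, -0.5, -2.9]
grasp_force: 60.8
ft_force: [0.1, 0.1, -3.3]
grasp_force: 61.0
(array([ 291,  141,   33,   83, 2460], dtype=int32), ((534.4949340820312, -228.1259765625), (109.47769927978516, 296.0202331542969), 86.07947540283203))
tray top 0.55 [182.9 307.9] [ 0.5319 -0.233   0.004 ]
tray side 0.64 [274.8 311.1] [ 0.5394 -0.2264  0.004 ]
basket1 top 0.77 [167.4 305.9] [ 0.5899 -0.2274  0.004 ]
basket1 top 0.65 [188.3 187.6] [0.5132 0.2043 0.004 ]
basket1 top 0.25 [144.7 350.1] [ 0.6761 -0.3947  0.004 ]
basket1 side 0.86 [165.7 225.3] [0.5676 0.3    0.004 ]
basket1 side 0.64 [265.4 325.1] [ 0.5952 -0.2245  0.004 ]
t32.00 p[0.4568 0.165  0.3654] yawY80.0 tilt0.07 gap0.297 gf61.0 F[ 0.4  0.4 -2.8] q[0.22 0.2  0.18 1.56 0.   0.39]
shift [-0.0499 -0.3973 -0.0005]
twist [-0.003 -0.009 -0.775]
```

The tray was knocked about 21 mm, to a centre near (0.533, -0.227), and carried its basket along. I'm correcting the target for that.

```bash

python3 -m creep '{"twist":[[0,0,-0.05],[0,0,-0.12],[0,0,-0.2],[0,0,-0.3],[0,0,-0.4]],"xyz":[[-0.003,-0.015,0],[-0.008,-0.045,0],[-0.014,-0.085,0],[-0.022,-0.13,0],[-0.029,-0.175,0]],"jaw":[0.1,0.1,0.1,0.1,0.1]}' |grep force
python3 -m creep '{"twist":[[0,0,-0.1],[0,0,-0.2],[0,0,-0.3],[0,0,-0.35],[0,0,-0.35]],"xyz":[[-0.004,-0.045,0],[-0.008,-0.09,0],[-0.013,-0.13,0],[-0.018,-0.17,0],[-0.022,-0.195,0]],"jaw":[0.1,0.1,0.1,0.1,0.1]}' |grep force
python3 -m creep '{"twist":[[0,0,0],[0,0,0]],"xyz":[[0,0,0],[0,0,0]],"jaw":[0.1,0.1]}' |grep force
python3 q.py .453 -.222 .25 86.1
```

```text
ft_force: [0.9, -0.2, -3.0]
grasp_force: 60.9
ft_force: [-0.1, -0.8, -2.2]
grasp_force: 61.0
ft_force: [0.8, 0.0, -2.7]
grasp_force: 61.0
t33.50 p[ 0.4541 -0.2078  0.3659] yawY86.0 tilt0.08 gap0.302 gf61.0 F[ 0.8  0.  -2.7] q[-0.56  0.23  0.22  1.56  0.   -0.49]
shift [ 0.     -0.0144  0.1158]
twist [ 0.01  -0.001 -0.011]
```

```bash

python3 -m creep '{"twist":[[0,0,0],[0,0,0],[0,0,0],[0,0,0],[0,0,0]],"xyz":[[0,-0.008,0.01],[0,-0.0144,0.035],[0,-0.0144,0.065],[0,-0.0144,0.095],[0,-0.0144,0.118]],"jaw":[0.1,0.1,0.1,0.1,0.1]}' |grep force
python3 -m creep '{"twist":[[0,0,0],[0,0,0],[0,0,0]],"xyz":[[0,0,0],[0,0,0],[0,0,0]],"jaw":[0.1,0.1,0.1]}' |grep force
python3 q.py
python3 - <<'E'
from h import *; from seg import rect
a=snap("top","t13");b=snap("side","s13")
cv2.imwrite("pics/v13.png",cv2.resize(b[200:350,220:400],(720,600),interpolation=2)[:,:,::-1])
f=lambda p:tuple(np.round([(px("side",p)[1]-220)*4,(px("side",p)[0]-200)*4]))
T=np.array(robot.get_obs()["ee_pos"]);p=T+[.015,-.001,0]
print("now rim",f([p[0],p[1],T[2]-.1885+.024]),"land",f([p[0],p[1],.004]))
E
```

```text
ft_force: [0.4, 0.1, -3.0]
grasp_force: 60.8
ft_force: [0.6, 0.6, -2.2]
grasp_force: 60.8
t34.50 p[ 0.4539 -0.2233  0.2493] yawY86.0 tilt0.14 gap0.300 gf60.8 F[ 0.6  0.6 -2.2] q[-0.58  0.23 -0.08  1.26  0.   -0.51]
now rim (np.float64(294.0), np.float64(286.0)) land (np.float64(287.0), np.float64(344.0))
```

View pics/v13.png

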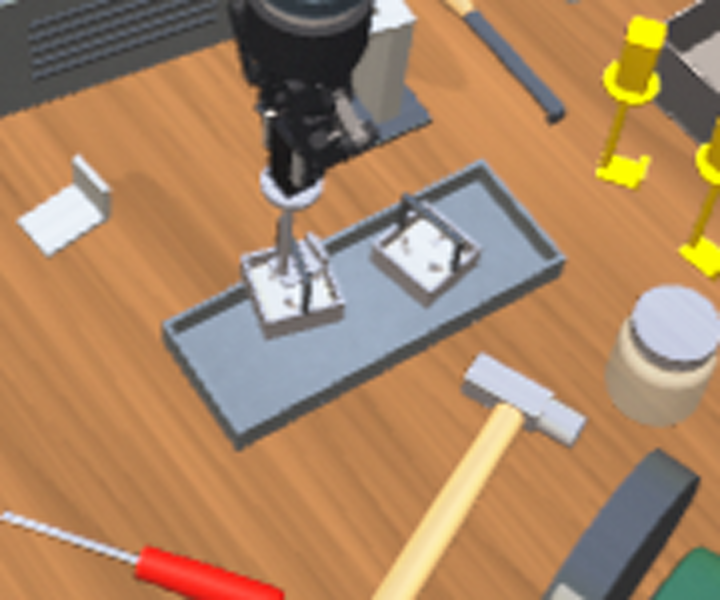

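The second basket hangs level on the hook at crop (292,288), turned a little in yaw. It will land around (287,344), near the tray's centreline and well clear of the first basket. I'll lower and unhook it.

```bash

python3 -m creep '{"twist":[[0,0,0],[0,0,0],[0,0,0],[0,0,0],[0,0,0]],"xyz":[[0,0,0.02],[0,0,0.035],[0,0,0.048],[0,0,0.056],[0,0,0.06]],"jaw":[0.1,0.1,0.1,0.1,0.1]}' |grep force
python3 -m creep '{"twist":[[0,0,0],[0,0,0],[0,0,0]],"xyz":[[0,0,0.005],[0,0,0.013],[0,0,0.0145]],"jaw":[0.1,0.1,0.1]}' |grep force
python3 q.py
python3 -m creep '{"twist":[[0,0,0],[0,0,0],[0,0,0],[0,0,0],[0,0,0]],"xyz":[[0.006,0,0],[0.014,0,0],[0.022,0,0],[0.03,0,0],[0.038,0,0]],"jaw":[0.1,0.1,0.1,0.1,0.1]}' |grep force
python3 q.py
```

```text
ft_force: [0.1, -0.3, -1.1]
grasp_force: 60.9
ft_force: [0.3, -0.4, -1.0]
grasp_force: 60.9
t35.60 p[ 0.4528 -0.2227  0.173 ] yawY86.0 tilt0.05 gap0.298 gf60.9 F[ 0.3 -0.4 -1. ] q[-0.58  0.26 -0.23  1.08  0.   -0.51]
ft_force: [0.4, -0.3, -1.6]
grasp_force: 60.9
t36.23 p[ 0.4146 -0.2202  0.1736] yawY86.0 tilt0.01 gap0.294 gf60.9 F[ 0.4 -0.3 -1.6] q[-0.62  0.19 -0.32  1.05  0.   -0.55]
```

```bash

python3 -m creep '{"twist":[[0,0,0],[0,0,0],[0,0,0],[0,0,0]],"xyz":[[0,0,-0.03],[0,0,-0.07],[0,0,-0.11],[0,0,-0.12]],"jaw":[0.1,0.1,0.1,0.1]}' |grep force
python3 q.py .513 -.063 .29 83.2
python3 - <<'E'
from h import *; from seg import rect
a=snap("top","t14");b=snap("side","s14")
print(rect(a,(205,308),.026))
for n in("tray","basket1"):
 for c in("top","side"):
  for r in robot.place_of(n,c)[:3]: print(n,c,round(r["p"],2),np.round(r["location"],1),at(c,r["location"],.004).round(4))
E
```

```text
ft_force: [0.3, 0.2, -2.3]
grasp_force: 61.3
t36.73 p[ 0.4162 -0.2212  0.2962] yawY86.0 tilt0.29 gap0.294 gf61.3 F[ 0.3  0.2 -2.3] q[-0.62  0.15 -0.06  1.36  0.   -0.55]
shift [-0.0855  0.1646  0.0061]
twist [-0.018  0.032  0.349]
(array([  121,   129,   328,   255, 29692], dtype=int32), ((262.3096923828125, -158.71844482421875), (531.9807739257812, 1204.2662353515625), 47.1612663269043))
tray top 0.62 [182.4 308.7] [ 0.5338 -0.236   0.004 ]
tray side 0.66 [274.3 310.8] [ 0.5398 -0.2246  0.004 ]
basket1 top 0.85 [165.8 307.9] [ 0.5959 -0.2349  0.004 ]
basket1 top 0.6 [197.1 304.8] [ 0.4796 -0.2202  0.004 ]
basket1 top 0.55 [182.9 206.2] [0.5329 0.1374 0.004 ]
basket1 side 0.77 [284.7 291.3] [ 0.4701 -0.22    0.004 ]
basket1 side 0.66 [264.1 327.4] [ 0.6039 -0.2248  0.004 ]
```

```bash

python3 -m creep '{"twist":[[0,0,0.1],[0,0,0.2],[0,0,0.3],[0,0,0.35],[0,0,0.35]],"xyz":[[-0.012,0.025,0],[-0.032,0.065,0],[-0.053,0.105,0],[-0.074,0.145,0],[-0.0855,0.1646,0]],"jaw":[0.1,0.1,0.1,0.1,0.1]}' |grep force
python3 -m creep '{"twist":[[0,0,0],[0,0,0],[0,0,0],[0,0,0],[0,0,0]],"xyz":[[0,0,0.03],[0,0,0.06],[0,0,0.09],[0,0,0.109],[0,0,0.109]],"jaw":[0.1,0.1,0.1,0.1,0.1]}' |grep force
python3 q.py .6039 -.0741 .1805 83.2
python3 - <<'E'
from h import *
a=snap("top","t15")
top=cv2.resize(a[140:225,165:340],(800,389),interpolation=2)
cv2.imwrite("pics/v14.png",top[:,:,::-1])
E
```

```text
ft_force: [-0.3, 0.2, -1.4]
grasp_force: 61.1
ft_force: [-0.9, -0.1, -1.5]
grasp_force: 61.0
t38.27 p[ 0.5096 -0.0614  0.1818] yawY83.2 tilt0.36 gap0.295 gf61.0 F[-0.9 -0.1 -1.5] q[-0.24  0.28 -0.19  1.11  0.   -0.12]
shift [-0.0952 -0.0014  0.0007]
twist [ 0.006 -0.044 -0.   ]
```

View pics/v14.png

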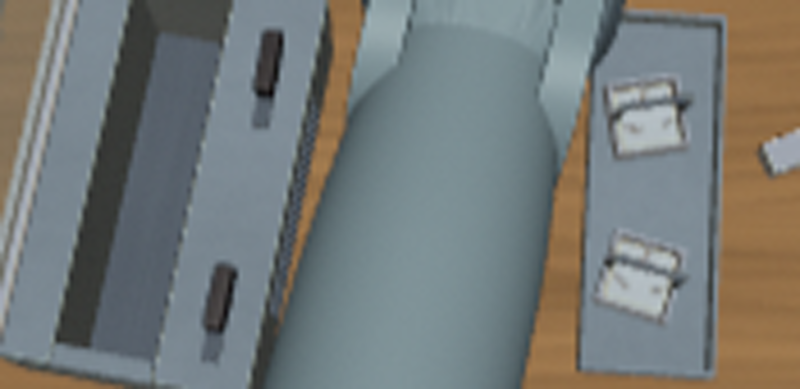

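Both baskets stand upright in the tray at crop (648,118) and (640,277), and the well is empty. I'll hang the picker home.

```bash

python3 -m creep '{"twist":[[0,0,0],[0,0,0],[0,0,0],[0,0,0],[0,0,0]],"xyz":[[-0.02,-0.0014,0],[-0.045,-0.0014,0],[-0.07,-0.0014,0],[-0.088,-0.0014,0],[-0.095,-0.0014,0]],"jaw":[0.1,0.1,0.1,0.1,0.1]}' |grep force
python3 -m creep '{"twist":[[0,0,0],[0,0,0]],"xyz":[[0,0,0],[0,0,0]],"jaw":[0.1,0.1]}' |grep force
python3 q.py .6039 -.0741 .159 83.2
```

```text
ft_force: [-0.0, -1.2, -0.9]
grasp_force: 61.2
ft_force: [-0.0, 0.1, -1.6]
grasp_force: 61.2
t39.20 p[ 0.6055 -0.0746  0.1848] yawY83.2 tilt0.02 gap0.292 gf61.2 F[-0.   0.1 -1.6] q[-0.23  0.46  0.09  1.2   0.   -0.11]
shift [0.0017 0.0003 0.0258]
twist [ 0.001 -0.002 -0.   ]
```

```bash

python3 -m creep '{"twist":[[0,0,0],[0,0,0],[0,0,0],[0,0,0],[0,0,0]],"xyz":[[0.002,0,0.01],[0.002,0,0.018],[0.002,0,0.023],[0.002,0,0.0255],[0.002,0,0.0265]],"jaw":[0.1,0.1,0.1,0.1,0.1]}' |grep force
python3 -m creep '{"twist":[[0,0,0],[0,0,0]],"xyz":[[0,0,0],[0,0,0]],"jaw":[0.1,0.1]}' |grep force
python3 q.py
```

```text
ft_force: [-5.4, 0.0, 8.1]
grasp_force: 62.3
ft_force: [-3.3, 0.7, 5.4]
grasp_force: 61.9
t40.08 p[ 0.6041 -0.0744  0.1589] yawY83.2 tilt0.03 gap0.297 gf61.9 F[-3.3  0.7  5.4] q[-0.23  0.47  0.04  1.14 -0.   -0.11]
```

Seated, as at the pickup (0.1589). Release and retreat.

```bash

python3 -m creep '{"twist":[[0,0,0],[0,0,0],[0,0,0],[0,0,0],[0,0,0]],"xyz":[[0,0,0],[0,0,0],[0,0,-0.02],[0,0,-0.06],[0,0,-0.11]],"jaw":[0.3,0.6,0.6,0.6,0.6]}' |grep force
python3 -m creep '{"twist":[[0,0,0],[0,0,0],[0,0,0],[0,0,0],[0,0,0]],"xyz":[[0.03,0,-0.04],[0.08,0,-0.06],[0.13,0,-0.06],[0.15,0,-0.06],[0.15,0,-0.06]],"jaw":[0.6,0.6,0.6,0.6,0.6]}' |grep force
python3 - <<'E'
from h import *
a=snap("top","t16");b=snap("side","s16")
x,n,_=dark(a,(152,267));y,m,_=dark(b,(198.4,301.4));p,e=tri(x,y);print("grip",x,n,y,m,p.round(4),e)
t=robot.boxes_of("panel_handle","side")[:1];print(t)
i,j=[cv2.imread(f"pics/{k}.png").astype(int) for k in("s5","s16")]
print("picker diff",np.abs(i-j)[185:245,285:325].mean(),"panel diff",np.abs(cv2.imread("pics/s12.png").astype(int)-j)[120:145,180:205].mean())
for n in("picker","stand_fork","basket1","tray"):
  for r in robot.place_of(n,"side")[:3]: print(n,round(r["p"],2),np.round(r["location"],1))
E
python3 q.py
```

```text
ft_force: [1.0, -0.1, -0.2]
grasp_force: 0.0
ft_force: [-0.5, -0.2, -0.4]
grasp_force: 0.0
grip [154.72727273 234.84848485] 33 [198.07594937 301.64556962] 158 [0.6575 0.0202 0.0295] 0.056554384715611354
[{'extent': [179.9, 112.5, 241.8, 163.5], 'p': 0.79}]
picker diff 4.980138888888889 panel diff 2.8064
picker 0.91 [206.5 298.7]
picker 0.78 [219. 377.]
picker 0.55 [240.8 397.5]
stand_fork 0.97 [189.2 122.2]
stand_fork 0.74 [204.  302.2]
basket1 0.86 [261.4 325.4]
basket1 0.78 [285.8 290.3]
tray 0.78 [277. 309.]
tray 0.52 [263.  325.4]
t41.67 p[ 0.456  -0.0568  0.3277] yawY83.2 tilt0.03 gap0.597 gf0.0 F[ 0.3 -0.4  0.3] q[-0.26  0.13  0.    1.44  0.   -0.14]
```

The picker's grip blob in the side view is back within 0.4 px of its starting place. The panel stands open and both baskets show in the tray, so I'm handing in.

```bash
python3 -c "
from bench import robot
print(robot.job_done())"
```

```text
the job is handed in; nothing more can be done
None
```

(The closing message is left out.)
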